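# Clamp a painting panel with the recessed thumbwheel

## Robot

A 6-joint arm with a two-finger parallel gripper is mounted at the origin on the work surface. World frame = base frame: x ahead of the robot, y to its left, z up, the work surface at z = 0. Lengths are in m, angles in degrees, forces in N, time in s.
With the tool pointing down it reaches from about 0.3 to 1 m from the base axis. Payload 5.1 kg.
Tool frame: the origin (TCP) lies between the finger pads; the fingertips stand 11 mm ahead of it and the grasp point (between the pads) lies 8 mm behind it (arm.tcp_to_tips is the distance from the TCP to the fingertips, in m); y points along the fingers, z is the direction in which the jaws open and shut, and the axes are right-handed (so a half turn about y gives the same grasp; the last joint's range is limited). The gripper opens to 95 mm and grips with 3 to 60 N. Pads are 20 mm wide; open, the fingers measure 119 mm over their backs; the gripper's body (75 mm by 180 mm) begins 59 mm behind the grasp point.
Start: joints at [-81.967, 7.093, 94.555, -0, 78.352, -4.733], TCP at [0.144, -0.634, 0.201] pointing down, gripper open.
Joint ranges: [-149.61, 149.61], [-58.7, 133.49], [1.44, 155.28], [-77.14, 257.14], [18.33, 153.61], [-166.67, 166.67]. Speed limits (degrees/s): [147.25, 147.25, 180, 180, 180, 180].

## Interface

Orientations are given as a 3x3 rotation matrix whose columns are the frame's x, y, z axes.
In Python, from rig import arm, eyes gives the robot as it stands.
- The arm moves only by the tool drive_tool, never from a script. Its argument "commands" is a list of rows, each an object with "angular": the turn, a rotation vector about the tool's x, y, z in degrees, a list of three; "linear": the shift along the tool's x, y, z in m, a list of three; "grip": the opening, from 0 (shut) to 1 (fully open). In form: [{"angular": [wx, wy, wz], "linear": [dx, dy, dz], "grip": grip}, ...]. A call has 1 to 8 rows; each row is the pose to reach, as a shift and turn from the pose commanded when the call began, along the tool's axes at that moment; what a row does not reach only later rows make up. A row lasts 1/12 s, in which the tool goes at most 41.7 mm and 7.16 degrees, less where a joint would pass 70% of its speed; a pose out of reach is approached as far as the arm can. A call with a gripper value outside its range is refused whole. The fingers move at their own pace and stop on an object; the grip force is fixed at half the most. Time passes only in rows, so rows that repeat a pose let the fingers close. It gives the time, the measured TCP pose, the force and the opening at its end, in the units of the state.
- arm.get_state(): the state, without advancing time (a new reading comes with each control period).
- eyes.capture(name): name is "side" or "top" or "wrist"; returns a dict with "frame" (384x512x3 uint8, blue, green, red), "camera_matrix" (3x3 intrinsics, pixels), "k1" (the pictures are not rectified: a ray, as slopes to the right and down, at radius r is drawn at 1 + k1 r^2 times it, then the intrinsics apply), "position" and "rotation" of the camera in the world. Camera axes: x right, y down, z forward; pixel columns grow to the right and rows downward; lengths in m; the calibration is good to about 2 mm. A picture is of the moment at which its call begins. There is no depth.
- arm.finish_job(): hands the job in, once; it reports no verdict.
The state is a dict: "time_s": time; "q": joint angles; "joint_vel": joint speeds; "joint_efforts": joint torques, N m; "eef_pos": TCP position; "orientation": TCP orientation; "force": force on the tool from outside, world axes, zero at the start; "torque": the same for the moment, N m; "finger_gap": finger opening in m.
Only numpy, scipy, OpenCV 4.12 (cv2) and the standard library are available. Lean on these libraries where they do the work, as an engineer would, in place of code of your own. Each camera call takes 0.05 s, during which the arm holds its last target.

## Task

Stand the small loose painting panel on its long edge on the bed of the panel clamp, between the fixed fence and the sliding jaw, near the middle of the jaw and square to it, and let go of it. Then roll the recessed thumbwheel with a fingertip on its exposed rim, pressing gently, until the jaw holds the panel snugly against the fence; do not push the jaw itself, and leave the other things on the bench alone.

Things in the scene. Friction and masses are not known exactly. Their poses are not given: they have to be found in the camera images.
- clamp: Panel clamp, fixed to the bench: dark steel bed 130 (x) by 250 (y) by 15 mm with an aluminium fence at its -y end and a grey housing with the thumbwheel at its +y end. Origin: centre of the bed's underside, on the bench; y runs from fence to housing, along the jaw's slide; z up. Pressing the clamp or its wheel with more than 25 N spoils it; wheel and clamp are rigid.
- fence_face (a point): Top middle of the fence's inner face (clamp x = 0, y = -60 mm, z = 60 mm); the fence is 90 mm wide (x), 22 mm thick, 45 mm tall above the bed. Axes as the clamp's.
- slot (a point): Middle of the slot in the housing's top face (clamp x = 0, y = 75 mm, z = 48 mm), straight above the thumbwheel's axle. Wheel: knurled steel, 40 mm diameter, 14 mm wide, axle along the clamp's x. Only the top of its rim shows, 6 to 10 mm above this point: it differs from run to run and is not measured.
- rim_side (a point): Top edge of the housing on the fence's side (clamp x = 0, y = 37 mm, z = 48 mm); housing 54 mm wide (x), 76 mm long (y). Rolling the rim's top toward here, to -y, closes the jaw, 0.6 mm per mm of rim. Turning takes some 3 N along the rim; the wheel stays where left. When the jaw grips, it stalls and the finger slips; one more stroke at some 10 N press then leaves a firm grip.
- seat (a point): Point on the clamp's bed top (15 mm above the bench) under the middle of the panel when it is home against the fence (clamp x = 0, y = -51 mm); axes as the clamp's.
- jaw_face (a point): Middle of the jaw's face that looks to the fence, 17 to 21 mm above the bed. The jaw is an aluminium block 70 mm wide (x), 18 mm thick behind this face, 32 mm tall; at the start the gap between fence and jaw is 32 to 44 mm. Axes as the clamp's.
- jaw: The same jaw; its origin lies on the line of its face, 17 mm below jaw_face. It slides along the clamp's y; it must not be pushed directly by the robot (3 N at most).
- panel_mid (a point): Centre of the loose painting panel, plywood with a white face and a thin wooden frame at the back: 110 mm long (x), 18 mm thick (y), 100 mm tall (z), 150 g or so. At the start it stands on its long edge on the bench, at the robot's left of the clamp.
- panel: The same panel; origin at the middle of its lower edge, axes as for panel_mid.
- brush_pot: Bystander: white pot of brushes, 76 mm in diameter, about 240 mm tall in all; origin under its centre.
- tin: Bystander: closed tin, 80 mm in diameter, 90 mm tall; origin under its centre.
- palette_knife: Bystander: spatula about 200 mm long lying on the bench.
There are look-alikes about, which are no part of the job. Leave any black look-alike of the panel alone.

How it is judged (in metres and radians):
On the way:
1. the panel stands on the bed between fence and jaw, let go, before the jaw has been closed (z of panel in the frame of clamp between 0.012 and 0.018 m and x of panel in the frame of clamp between -0.02 and 0.02 m and y of panel in the frame of clamp between -0.055 and -0.02 m and angle between panel's own z axis and vertical below 0.1 rad and distance of jaw_face from where it was at the start of the episode below 0.004 m and contact force between the fingers and panel below 0.1 N), for 0.2 s.
At the end, for the whole second after the job is handed in: The panel stands upright (within 3 degrees) on the bed, flat against the fence (within 2.5 mm, square within 3 degrees), its middle within 20 mm of the jaw's middle, at rest, and the jaw presses on it with more than 1.5 N (z of panel in the frame of clamp between 0.012 and 0.018 m and x of panel in the frame of clamp between -0.02 and 0.02 m and y of panel in the frame of clamp between -0.054 and -0.0485 m and angle between panel's own z axis and vertical below 0.05 rad and angle between the x axis of panel and the x axis of clamp, either way round below 0.05 rad and contact force between jaw and panel above 1.5 N and linear speed of panel below 0.01 m/s); the robot touches nothing.
It fails at once if the clamp or its wheel is pressed with more than 25 N (contact force between any of the fingers, the arm and clamp above 25 N or contact force between any of the fingers, the arm and wheel_c0 above 25 N).
It fails at once if the jaw is pushed directly (over 3 N) by the robot (contact force between any of the fingers, the arm and jaw above 3 N).
It fails at once if the panel is tipped over (angle between panel's own z axis and vertical above 0.6 rad).
It fails at once if a bystander is moved by more than 30 mm (distance of any of brush_pot, tin, palette_knife from where it was at the start of the episode above 0.03 m).
It also fails if it takes over 72 s, if anything falls off the work surface, if the arm or the gripper's body presses on something with over 40 N, if the wrist force passes 120 N, or if a joint passes its speed limit or range.

## Working session

There is one attempt and no reset: what is moved stays moved. The work goes in short steps, Python scripts to look and compute and a tool call to move; the robot and the scene stay as the last step left them, time stands still between calls to the robot, and variables do not carry over. Pictures are saved under pics/ and viewed, and the job is handed in when it is done.

Besides the shell and the picture viewer there is one more tool, called after "Request:" as name(argument=value, ...), one argument or row to a line, values as JSON. drive_tool: Moves the arm, as the interface text tells. Its arguments: {"type":"object","properties":{"commands":{"type":"array","items":{"type":"object","properties":{"angular":{"type":"array","items":{"type":"number"}},"linear":{"type":"array","items":{"type":"number"}},"grip":{"type":"number"}}}}},"required":["commands"]}

```bash
ls; mkdir -p pics; python3 - <<'E'
from rig import arm, eyes
import cv2, numpy as np
s=arm.get_state(); print(s)
for n in ["side","top","wrist"]:
    c=eyes.capture(n); cv2.imwrite(f"pics/a_{n}.png",c["frame"]); print(n,c["camera_matrix"],c["k1"],c["position"],c["rotation"])
E
```

```text
pics
{'time_s': 0.0, 'q': array([-8.19670726e+01,  7.13281531e+00,  9.46335103e+01, -1.04060542e-03,
        7.83515188e+01, -4.73513412e+00]), 'joint_vel': array([-0.080776  ,  0.05406363, -0.08768887, -0.03286008, -0.01092216,
       -0.01679138]), 'joint_efforts': array([-1.52525994e-03, -4.17608500e+01, -3.59931350e+01,  7.73066562e-02,
        4.93559707e-02, -1.87880155e-04]), 'eef_pos': array([ 0.14349812, -0.63327729,  0.19970066]), 'orientation': array([[-9.75271910e-01, -3.05030911e-04,  2.21008165e-01],
       [-2.21008324e-01,  2.03410303e-03, -9.75269800e-01],
       [-1.52065943e-04, -9.99997885e-01, -2.05121791e-03]]), 'force': array([-0.08943813, -0.46122599, -0.26624473]), 'torque': array([ 0.02475825, -0.04332053, -0.04117043]), 'finger_gap': 0.09493967346737485}
side [[365.9975114    0.         254.34226422]
 [  0.         365.9975114  192.64665245]
 [  0.           0.           1.        ]] -0.003705658655963675 [0.42128604 1.03144003 0.73467795] [[-0.99586389 -0.0358194   0.08349904]
 [-0.08978656  0.52867583 -0.84406175]
 [-0.01391014 -0.84806771 -0.52970527]]
top [[384.60664585   0.         257.9226238 ]
 [  0.         384.60664585 196.71152442]
 [  0.           0.           1.        ]] -0.1168175972230736 [ 0.38613694 -0.01174803  1.16159174] [[ 0.02075909 -0.991897    0.12533713]
 [-0.99963204 -0.02278144 -0.01472348]
 [ 0.01745953 -0.12498536 -0.99200495]]
wrist [[314.92035372   0.         251.70022075]
 [  0.         314.92035372 195.62983668]
 [  0.           0.           1.        ]] -0.05417691116837108 [ 0.21320999 -0.6168599   0.38309134] [[ 0.22119393 -0.94363592 -0.24622042]
 [-0.97522895 -0.21436946 -0.0545365 ]
 [-0.00131954  0.25218442 -0.96767829]]
```

View pics/a_top.png

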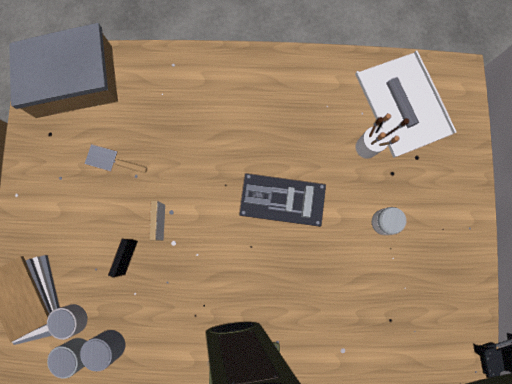

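View pics/a_side.png

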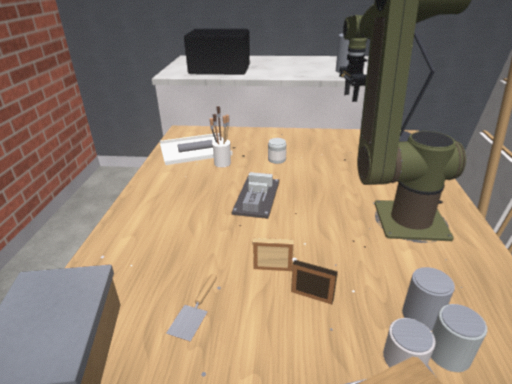

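View pics/a_wrist.png

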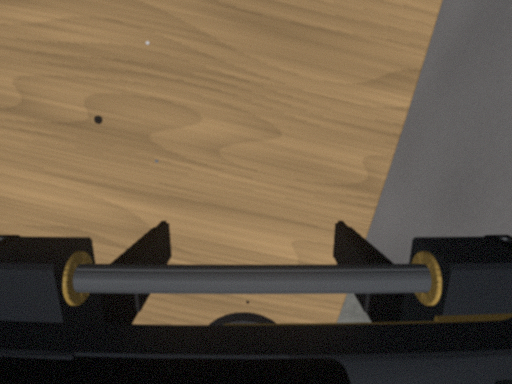

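```bash
python3 - <<'E'
import cv2, numpy as np
t=cv2.imread("pics/a_top.png"); s=cv2.imread("pics/a_side.png")
a=cv2.resize(t[165:235,230:335],None,fx=6,fy=6,interpolation=cv2.INTER_CUBIC)
cv2.imwrite("pics/b1.png",a)
b=cv2.resize(t[190:290,90:190],None,fx=4,fy=4,interpolation=cv2.INTER_CUBIC)
c=cv2.resize(s[225:305,245:345],None,fx=4,fy=4,interpolation=cv2.INTER_CUBIC)
c=cv2.copyMakeBorder(c,0,80,0,0,cv2.BORDER_CONSTANT)
cv2.imwrite("pics/b2.png",np.hstack([b,c]))
d=cv2.resize(s[165:225,225:290],None,fx=8,fy=8,interpolation=cv2.INTER_CUBIC);cv2.imwrite("pics/b3.png",d)
E
```

```text
(no output)
```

View pics/b1.png

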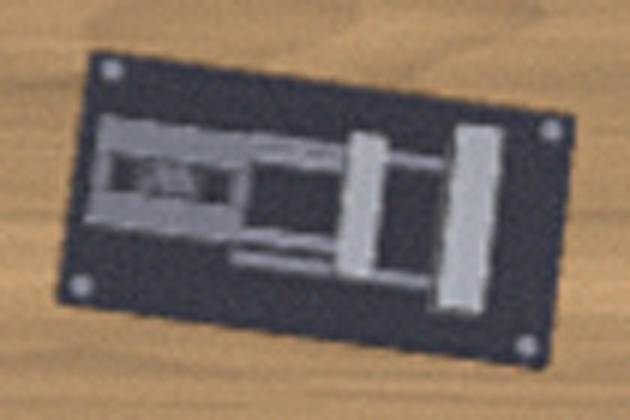

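View pics/b2.png

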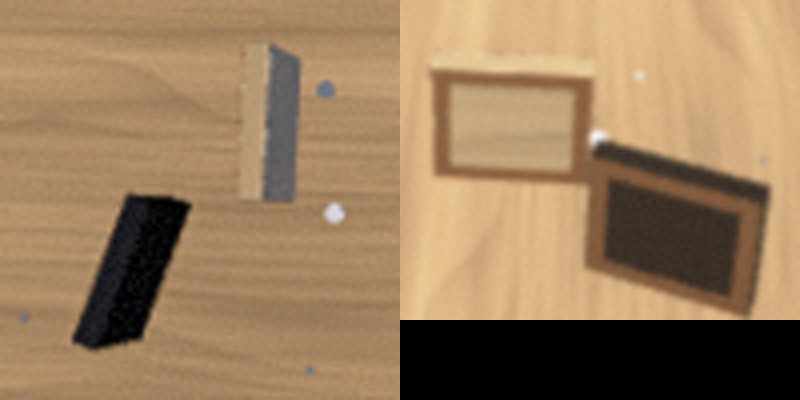

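View pics/b3.png

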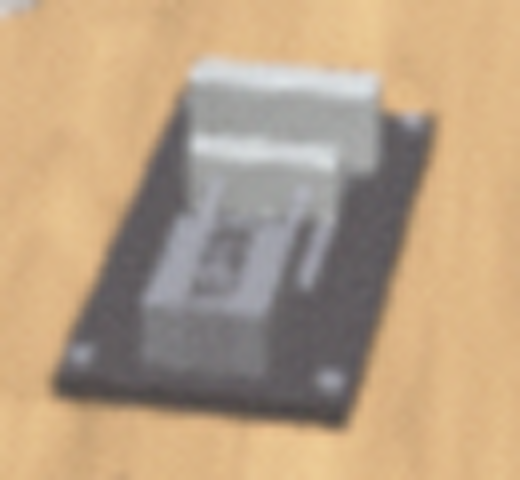

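```bash
cat > h.py <<'E'
import numpy as np, cv2
from rig import arm, eyes
def ray(c,uv):
    K=c["camera_matrix"];R=np.array(c["rotation"]);p=np.array(c["position"])
    d=np.array([(uv[0]-K[0,2])/K[0,0],(uv[1]-K[1,2])/K[1,1]])
    x=d.copy()
    for _ in range(10): x=d/(1+c["k1"]*(x@x))
    return p,R@np.array([x[0],x[1],1])
def onz(c,uv,z):
    p,d=ray(c,uv); return p+d*(z-p[2])/d[2]
def proj(c,P):
    R=np.array(c["rotation"]);q=R.T@(np.array(P)-np.array(c["position"]));x=q[:2]/q[2]
    x=x*(1+c["k1"]*(x@x));K=c["camera_matrix"];return K[[0,1],[0,1]]*x+K[:2,2]
E
python3 - <<'E'
from h import *
c=eyes.capture("top"); 
def cr(x,y): return ((x+.5)/6-.5+230,(y+.5)/6-.5+165)
P=[onz(c,cr(*p),.015)[:2] for p in [(93,52),(575,117),(548,367),(60,302)]]
print(np.array(P),np.mean(P,0))
TL,TR,BR,BL=P
print([np.linalg.norm(a-b) for a,b in [(TL,TR),(BL,BR),(TL,BL),(TR,BR)]])
y=(TL-TR)+(BL-BR); yaw=np.arctan2(-y[0],y[1]); x=(TL-BL)+(TR-BR); print(np.degrees(yaw),np.degrees(np.arctan2(x[1],x[0])))
o=np.mean(P,0)
R=np.array([[np.cos(yaw),-np.sin(yaw)],[np.sin(yaw),np.cos(yaw)]])
for n,p,z in [("fence in top",(458,125),.06),("fence in bot",(437,308),.06),("jaw face t",(387,136),.047),("jaw face b",(373,278),.047),("hous l",(101,115),.048),("hous l b",(85,220),.048)]:
    print(n,R.T@(onz(c,cr(*p),z)[:2]-o))
# panel
f=c["frame"]
def cp(x,y): return ((x+.5)/4-.5+90,(y+.5)/4-.5+190)
Q=[onz(c,cp(*p),.1)[:2] for p in [(243,45),(269,43),(264,201),(240,201)]]
print(np.array(Q),np.mean(Q,0))
hsv=cv2.cvtColor(f[190:260,140:180],cv2.COLOR_BGR2HSV)
E
```

```text
[[ 0.6017109   0.01159977]
 [ 0.57438241 -0.23302719]
 [ 0.44764837 -0.21934947]
 [ 0.47496034  0.02486053]] [ 0.5246755  -0.10397909]
[np.float64(0.2461487348412198), np.float64(0.24573251930759402), np.float64(0.12744234354143993), np.float64(0.12746998201057927)]
-6.377845416871239 -6.066205639289086
fence in top [ 0.04375187 -0.0585836 ]
fence in bot [-0.04589865 -0.058886  ]
jaw face t [ 0.03587221 -0.02615668]
jaw face b [-0.03430771 -0.02777149]
hous l [0.02717191 0.11393396]
hous l b [-0.02499917  0.11463957]
[[0.50166379 0.27237654]
 [0.50349755 0.25408278]
 [0.39382989 0.25210366]
 [0.39335346 0.26887461]] [0.44808617 0.2618594 ]
```

```bash
cat >> h.py <<'E'
from scipy.spatial.transform import Rotation as Ro
def go(pos,zyaw):
    s=arm.get_state();R0=np.array(s["orientation"]);a=np.radians(zyaw)
    z=np.array([np.cos(a),np.sin(a),0]);y=np.array([0,0,-1.]);x=np.cross(y,z)
    R=np.column_stack([x,y,z])
    print("pos",s["eef_pos"].round(4),"F",s["force"].round(2),"gap",round(s["finger_gap"],4),"t",round(s["time_s"],2))
    print("lin",(R0.T@(np.array(pos)-s["eef_pos"])).round(4),"ang",Ro.from_matrix(R0.T@R).as_rotvec(degrees=True).round(2))
E
python3 - <<'E'
from h import *
c=eyes.capture("top"); print(onz(c,(372,145),.08),onz(c,(390,221),.09))
go([.42,-.1,.30],-88.6)
go([.37,.26,.26],-88.6)
E
```

```text
[ 0.68354789 -0.35966473  0.08      ] [ 0.46052807 -0.40481135  0.09      ]
pos [ 0.1435 -0.6336  0.2004] F [0.39 0.51 0.13] gap 0.0947 t 0.25
lin [-0.3875 -0.0992 -0.4595] ang [ 0.06 11.36  0.  ]
pos [ 0.1435 -0.6336  0.2004] F [0.39 0.51 0.13] gap 0.0947 t 0.25
lin [-0.4183 -0.0588 -0.8216] ang [ 0.06 11.36  0.  ]
```

Request:
drive_tool(
  commands=[
    {"angular":[0,0,0],"linear":[0,-0.04,0],"grip":1},
    {"angular":[0,5,0],"linear":[-0.385,-0.08,-0.46],"grip":1},
    {"angular":[0,11.4,0],"linear":[-0.385,-0.08,-0.46],"grip":1},
    {"angular":[0,11.4,0],"linear":[-0.385,-0.08,-0.46],"grip":1},
    {"angular":[0,11.4,0],"linear":[-0.385,-0.08,-0.46],"grip":1},
    {"angular":[0,11.4,0],"linear":[-0.385,-0.08,-0.46],"grip":1},
    {"angular":[0,11.4,0],"linear":[-0.385,-0.08,-0.46],"grip":1},
    {"angular":[0,11.4,0],"linear":[-0.385,-0.08,-0.46],"grip":1},
  ],
)

```text
time_s: 0.92
eef_pos: [0.2768, -0.3731, 0.2604]
orientation: [[-1.0, 0.0, 0.023], [-0.023, -0.0, -1.0], [-0.0, -1.0, 0.0]]
force: [0.3, -0.4, 0.6]
finger_gap: 0.095
```

```bash
python3 - <<'E'
from h import *
go([.448,.262,.28],-88.6)
E
```

```text
pos [ 0.2768 -0.3731  0.2604] F [ 0.3  -0.44  0.57] gap 0.095 t 0.92
lin [-0.1858 -0.0197 -0.631 ] ang [-0.01 -0.07 -0.01]
```

Request:
drive_tool(
  commands=[
    {"linear":[-0.186,-0.02,-0.631],"angular":[0,0,0],"grip":1},
    {"linear":[-0.186,-0.02,-0.631],"angular":[0,0,0],"grip":1},
    {"linear":[-0.186,-0.02,-0.631],"angular":[0,0,0],"grip":1},
    {"linear":[-0.186,-0.02,-0.631],"angular":[0,0,0],"grip":1},
    {"linear":[-0.186,-0.02,-0.631],"angular":[0,0,0],"grip":1},
    {"linear":[-0.186,-0.02,-0.631],"angular":[0,0,0],"grip":1},
    {"linear":[-0.186,-0.02,-0.631],"angular":[0,0,0],"grip":1},
    {"linear":[-0.186,-0.02,-0.631],"angular":[0,0,0],"grip":1},
  ],
)

```text
time_s: 1.58
eef_pos: [0.3629, -0.0513, 0.2708]
orientation: [[-1.0, 0.002, 0.023], [-0.023, -0.0, -1.0], [-0.002, -1.0, 0.0]]
force: [1.7, -0.0, 0.4]
finger_gap: 0.0951
```

```bash
python3 - <<'E'
from h import *
go([.448,.262,.28],-88.6)
c=eyes.capture("wrist");cv2.imwrite("pics/c1.png",c["frame"])
E
```

```text
pos [ 0.3629 -0.0513  0.2708] F [ 1.69 -0.    0.45] gap 0.0951 t 1.58
lin [-0.0924 -0.0092 -0.3112] ang [-0.03 -0.07 -0.09]
```

View pics/c1.png

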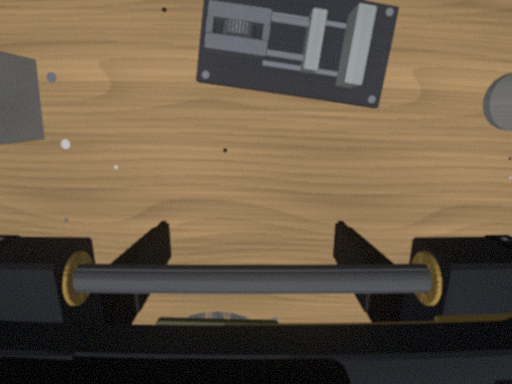

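Request:
drive_tool(
  commands=[
    {"linear":[-0.08,0,0.04],"angular":[0,0,0],"grip":1},
    {"linear":[-0.08,0,0.04],"angular":[0,0,0],"grip":1},
    {"linear":[-0.08,0,0.04],"angular":[0,0,0],"grip":1},
    {"linear":[-0.08,0,0.04],"angular":[0,0,0],"grip":1},
    {"linear":[-0.08,0,0.04],"angular":[0,0,0],"grip":1},
    {"linear":[-0.08,0,0.04],"angular":[0,0,0],"grip":1},
  ],
)

```text
time_s: 2.13
eef_pos: [0.4431, -0.0914, 0.2707]
orientation: [[-1.0, 0.0, 0.023], [-0.023, 0.0, -1.0], [-0.0, -1.0, -0.0]]
force: [0.1, 0.0, 0.1]
finger_gap: 0.0948
```

```bash
python3 - <<'E'
from h import *
import pickle
go([.448,.262,.28],-88.6)
c=eyes.capture("wrist");cv2.imwrite("pics/c2.png",c["frame"])
pickle.dump(c,open("c2.pkl","wb"))
cv2.imwrite("pics/c2z.png",cv2.resize(c["frame"][40:230,150:420],None,fx=2.9,fy=2.9,interpolation=cv2.INTER_CUBIC))
E
```

```text
pos [ 0.4431 -0.0914  0.2707] F [0.06 0.01 0.12] gap 0.0948 t 2.13
lin [-0.0131 -0.0093 -0.3532] ang [ 0.   -0.06 -0.  ]
```

View pics/c2.png

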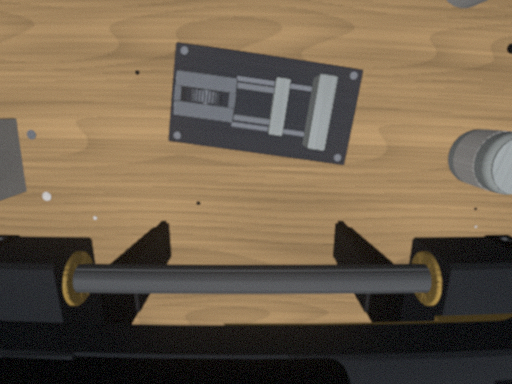

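View pics/c2z.png

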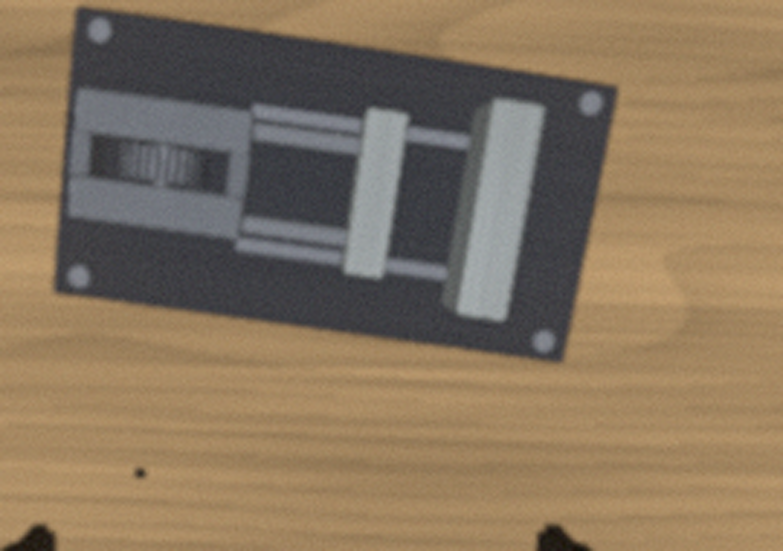

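```bash
python3 - <<'E'
from h import *
import pickle
c=pickle.load(open("c2.pkl","rb")); print(c["position"])
def cr(x,y): return ((x+.5)/2.9-.5+150,(y+.5)/2.9-.5+40)
P=np.array([onz(c,cr(*p),.015)[:2] for p in [(80,8),(616,88),(563,360),(55,291)]])
TL,TR,BR,BL=P
print(P,P.mean(0),[np.linalg.norm(a-b).round(4) for a,b in [(TL,TR),(BL,BR),(TL,BL),(TR,BR)]])
y=(TL-TR)+(BL-BR); yaw=np.arctan2(-y[0],y[1]); x=(TL-BL)+(TR-BR); print(np.degrees(yaw),np.degrees(np.arctan2(x[1],x[0])))
o=P.mean(0);R=np.array([[np.cos(yaw),-np.sin(yaw)],[np.sin(yaw),np.cos(yaw)]])
for n,p,z in [("fence in top",(492,98),.06),("fence in bot",(457,313),.06),("jaw face t",(408,112),.047),("jaw face b",(382,278),.047),("hous l",(79,87),.048),("hous l b",(68,216),.048),("hous r",(252,110),.048),("hous r b",(240,240),.048),("slot",(91,158),.048),("slot r",(230,168),.048)]:
    print(n,R.T@(onz(c,cr(*p),z)[:2]-o))
E
```

```text
[ 0.5144953  -0.08849741  0.4539351 ]
[[ 0.60316209  0.00989681]
 [ 0.57536114 -0.23351331]
 [ 0.44955682 -0.22028199]
 [ 0.4769774   0.0253485 ]] [ 0.52626436 -0.1046375 ] [np.float64(0.245), np.float64(0.2472), np.float64(0.1271), np.float64(0.1265)]
-6.442440993280095 -6.493823937158856
fence in top [ 0.0439961  -0.05860193]
fence in bot [-0.04449401 -0.05968784]
jaw face t [ 0.03525101 -0.02673134]
jaw face b [-0.03495904 -0.026687  ]
hous l [0.02662702 0.11200414]
hous l b [-0.02686755  0.11226316]
hous r [0.02690982 0.03866389]
hous r b [-0.02716571  0.0370988 ]
slot [-0.0014652   0.10442268]
slot r [0.00220395 0.04501453]
```

Request:
drive_tool(
  commands=[
    {"linear":[0.06,-0.01,-0.353],"angular":[0,0,0],"grip":1},
    {"linear":[0.06,-0.01,-0.353],"angular":[0,0,0],"grip":1},
    {"linear":[0.06,-0.01,-0.353],"angular":[0,0,0],"grip":1},
    {"linear":[0.06,-0.01,-0.353],"angular":[0,0,0],"grip":1},
    {"linear":[0.06,-0.01,-0.353],"angular":[0,0,0],"grip":1},
    {"linear":[0.06,-0.01,-0.353],"angular":[0,0,0],"grip":1},
    {"linear":[0.06,-0.01,-0.353],"angular":[0,0,0],"grip":1},
    {"linear":[0.06,-0.01,-0.353],"angular":[0,0,0],"grip":1},
  ],
)

```text
time_s: 2.85
eef_pos: [0.3787, 0.2372, 0.281]
orientation: [[-1.0, 0.003, 0.024], [-0.024, 0.001, -1.0], [-0.003, -1.0, -0.001]]
force: [1.7, 0.3, 0.1]
finger_gap: 0.0951
```

```bash
python3 - <<'E'
from h import *
go([.37,.262,.28],-88.6)
E
```

```text
pos [0.3787 0.2372 0.281 ] F [1.68 0.33 0.05] gap 0.0951 t 2.85
lin [ 0.0081  0.001  -0.025 ] ang [ 0.07 -0.05 -0.16]
```

Request:
drive_tool(
  commands=[
    {"linear":[0,0,-0.024],"angular":[0,0,0],"grip":1},
    {"linear":[0,0,-0.024],"angular":[0,0,0],"grip":1},
    {"linear":[0,0,-0.024],"angular":[0,0,0],"grip":1},
    {"linear":[0,0,-0.024],"angular":[0,0,0],"grip":1},
  ],
)

```text
time_s: 3.18
eef_pos: [0.3794, 0.259, 0.2802]
orientation: [[-1.0, 0.001, 0.024], [-0.024, -0.0, -1.0], [-0.001, -1.0, 0.0]]
force: [-0.7, 0.2, -0.2]
finger_gap: 0.0951
```

```bash
python3 - <<'E'
from h import *
import pickle
c=eyes.capture("wrist");cv2.imwrite("pics/d1.png",c["frame"])
pickle.dump(c,open("d1.pkl","wb"))
go([.448,.262,.18],-88.6)
E
```

```text
pos [0.3796 0.2587 0.2802] F [-0.48  0.31 -0.6 ] gap 0.0953 t 3.23
lin [-0.0684  0.1002 -0.0018] ang [ 0.   -0.11 -0.05]
```

View pics/d1.png

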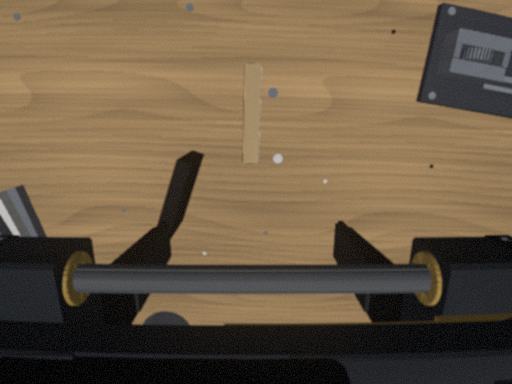

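```bash
python3 - <<'E'
from h import *
import pickle
c=pickle.load(open("d1.pkl","rb"))
P=np.array([onz(c,p,.1)[:2] for p in [(245.5,63.5),(262,64.5),(258.5,163.5),(242.5,163.5),(180,158),(203,153)]])
print(P,P[:4].mean(0),np.linalg.norm(P[0]-P[3]),np.linalg.norm(P[0]-P[1]),np.linalg.norm(P[2]-P[3]))
d=P[0]+P[1]-P[2]-P[3];print(np.degrees(np.arctan2(d[1],d[0])))
E
```

```text
[[0.50410679 0.26965745]
 [0.50351138 0.2517278 ]
 [0.39496018 0.25241199]
 [0.39451855 0.27100761]
 [0.39932919 0.34366571]
 [0.40569696 0.31682124]] [0.44927422 0.26120121] 0.10959655635001056 0.01793953907920623 0.018600858441960775
-0.5343205244337431
```

Request:
drive_tool(
  commands=[
    {"linear":[-0.0695,0,-0.001],"angular":[0,1.3,0],"grip":1},
    {"linear":[-0.0695,0.04,-0.001],"angular":[0,1.3,0],"grip":1},
    {"linear":[-0.0695,0.08,-0.001],"angular":[0,1.3,0],"grip":1},
    {"linear":[-0.0695,0.12,-0.001],"angular":[0,1.3,0],"grip":1},
    {"linear":[-0.0695,0.14,-0.001],"angular":[0,1.3,0],"grip":1},
    {"linear":[-0.0695,0.14,-0.001],"angular":[0,1.3,0],"grip":1},
    {"linear":[-0.0695,0.14,-0.001],"angular":[0,1.3,0],"grip":1},
  ],
)

```text
time_s: 3.82
eef_pos: [0.4487, 0.2608, 0.139]
orientation: [[-1.0, -0.002, -0.001], [0.001, -0.001, -1.0], [0.002, -1.0, 0.001]]
force: [-0.5, 0.4, 0.9]
finger_gap: 0.0953
```

```bash
python3 - <<'E'
from h import *
go([.449,.2615,.072],-90)
c=eyes.capture("wrist");cv2.imwrite("pics/d2.png",c["frame"])
E
```

```text
pos [0.4487 0.2608 0.139 ] F [-0.54  0.42  0.92] gap 0.0953 t 3.82
lin [-0.0004  0.067  -0.0008] ang [-0.07 -0.06  0.13]
```

View pics/d2.png

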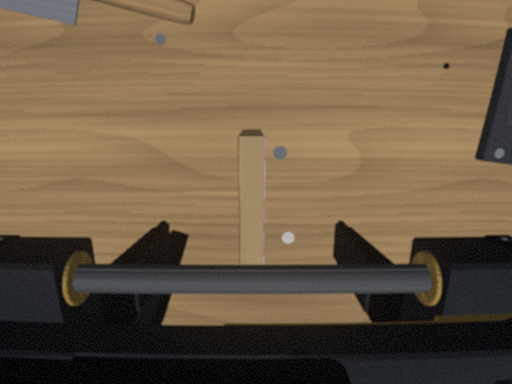

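Request:
drive_tool(
  commands=[
    {"linear":[0,0.03,0],"angular":[0,0,0],"grip":1},
    {"linear":[0,0.06,0],"angular":[0,0,0],"grip":1},
    {"linear":[0,0.067,0],"angular":[0,0,0],"grip":1},
    {"linear":[0,0.067,0],"angular":[0,0,0],"grip":1},
    {"linear":[0,0.067,0],"angular":[0,0,0],"grip":0.3},
    {"linear":[0,0.067,0],"angular":[0,0,0],"grip":0.1},
    {"linear":[0,0.067,0],"angular":[0,0,0],"grip":0},
    {"linear":[0,0.067,0],"angular":[0,0,0],"grip":0},
  ],
)

```text
time_s: 4.53
eef_pos: [0.4504, 0.263, 0.0748]
orientation: [[-1.0, 0.003, 0.001], [-0.001, 0.001, -1.0], [-0.003, -1.0, -0.001]]
force: [-0.5, -0.2, -0.3]
finger_gap: 0.0737
```

Request:
drive_tool(
  commands=[
    {"linear":[0,0,0],"angular":[0,0,0],"grip":0},
    {"linear":[0,0,0],"angular":[0,0,0],"grip":0},
    {"linear":[0,0,0],"angular":[0,0,0],"grip":0},
    {"linear":[0,0,0],"angular":[0,0,0],"grip":0},
    {"linear":[0,0,0],"angular":[0,0,0],"grip":0},
    {"linear":[0,0,0],"angular":[0,0,0],"grip":0},
  ],
)

```text
time_s: 5.03
eef_pos: [0.4491, 0.2623, 0.0727]
orientation: [[-1.0, -0.0, 0.001], [-0.001, -0.0, -1.0], [0.0, -1.0, 0.0]]
force: [0.5, 0.2, 0.6]
finger_gap: 0.0338
```

Request:
drive_tool(
  commands=[
    {"linear":[0,0,0],"angular":[0,0,0],"grip":0},
    {"linear":[0,0,0],"angular":[0,0,0],"grip":0},
    {"linear":[0,0,0],"angular":[0,0,0],"grip":0},
    {"linear":[0,0,0],"angular":[0,0,0],"grip":0},
    {"linear":[0,0,0],"angular":[0,0,0],"grip":0},
    {"linear":[0,0,0],"angular":[0,0,0],"grip":0},
  ],
)

```text
time_s: 5.53
eef_pos: [0.4491, 0.2623, 0.0727]
orientation: [[-1.0, -0.0, 0.001], [-0.001, -0.0, -1.0], [0.0, -1.0, 0.0]]
force: [0.5, -0.7, -1.0]
finger_gap: 0.0177
```

```bash
python3 - <<'E'
from h import *
go([.449,.262,.2],-90)
c=eyes.capture("wrist");cv2.imwrite("pics/d3.png",c["frame"])
E
```

```text
pos [0.4491 0.2623 0.0727] F [ 0.54 -0.69 -0.99] gap 0.0177 t 5.53
lin [ 1.000e-04 -1.273e-01  4.000e-04] ang [-0.    0.07  0.01]
```

View pics/d3.png

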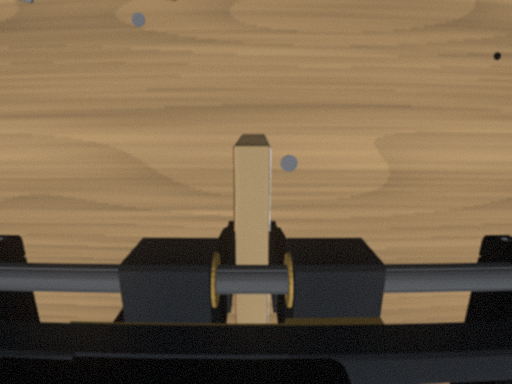

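Request:
drive_tool(
  commands=[
    {"linear":[0,-0.02,0],"angular":[0,0,0],"grip":0},
    {"linear":[0,-0.05,0],"angular":[0,0,0],"grip":0},
    {"linear":[0,-0.08,0],"angular":[0,0,0],"grip":0},
    {"linear":[0,-0.11,0],"angular":[0,0,0],"grip":0},
    {"linear":[0,-0.127,0],"angular":[0,0,0],"grip":0},
    {"linear":[0,-0.127,0],"angular":[0,0,0],"grip":0},
  ],
)

```text
time_s: 6.08
eef_pos: [0.4517, 0.2636, 0.2051]
orientation: [[-1.0, 0.008, 0.001], [-0.001, 0.004, -1.0], [-0.008, -1.0, -0.004]]
force: [0.5, 0.3, -0.9]
finger_gap: 0.018
```

```bash
python3 - <<'E'
from h import *
go([.521,-.148,.2],-96.4)
E
```

```text
pos [0.4517 0.2636 0.2051] F [ 0.52  0.34 -0.89] gap 0.018 t 6.08
lin [-0.0688  0.0041  0.4117] ang [ 0.24  6.47 -0.46]
```

Request:
drive_tool(
  commands=[
    {"linear":[-0.003,0,0.015],"angular":[0,0,0],"grip":0},
    {"linear":[-0.008,0,0.045],"angular":[0,0.5,0],"grip":0},
    {"linear":[-0.014,0,0.08],"angular":[0,1,0],"grip":0},
    {"linear":[-0.021,0,0.115],"angular":[0,1.6,0],"grip":0},
    {"linear":[-0.027,0,0.15],"angular":[0,2.2,0],"grip":0},
    {"linear":[-0.033,0,0.185],"angular":[0,2.8,0],"grip":0},
    {"linear":[-0.039,0,0.22],"angular":[0,3.4,0],"grip":0},
    {"linear":[-0.045,0,0.255],"angular":[0,4,0],"grip":0},
  ],
)

```text
time_s: 6.75
eef_pos: [0.4934, 0.0058, 0.1976]
orientation: [[-0.998, -0.003, -0.069], [0.069, 0.0, -0.998], [0.003, -1.0, -0.0]]
force: [-0.3, 0.4, -0.8]
finger_gap: 0.0179
```

Request:
drive_tool(
  commands=[
    {"linear":[-0.004,0,0.035],"angular":[0,0.6,0],"grip":0},
    {"linear":[-0.008,0,0.07],"angular":[0,1.2,0],"grip":0},
    {"linear":[-0.012,0,0.1],"angular":[0,1.8,0],"grip":0},
    {"linear":[-0.016,0,0.125],"angular":[0,2.2,0],"grip":0},
    {"linear":[-0.018,0,0.14],"angular":[0,2.4,0],"grip":0},
    {"linear":[-0.018,0,0.145],"angular":[0,2.4,0],"grip":0},
    {"linear":[-0.018,0,0.145],"angular":[0,2.4,0],"grip":0},
    {"linear":[-0.018,0,0.145],"angular":[0,2.4,0],"grip":0},
  ],
)

```text
time_s: 7.42
eef_pos: [0.5019, -0.1378, 0.1985]
orientation: [[-0.994, -0.002, -0.11], [0.11, 0.001, -0.994], [0.002, -1.0, -0.001]]
force: [-1.3, 0.4, -1.2]
finger_gap: 0.018
```

```bash
python3 - <<'E'
from h import *
import pickle
go([.521,-.148,.12],-96.4)
c=eyes.capture("top");pickle.dump(c,open("e1.pkl","wb"));cv2.imwrite("pics/e1.png",cv2.resize(c["frame"][140:260,200:400],None,fx=4,fy=4))
c=eyes.capture("side");cv2.imwrite("pics/e2.png",cv2.resize(c["frame"][100:230,180:330],None,fx=4,fy=4))
E
```

```text
pos [ 0.5019 -0.1378  0.1985] F [-1.25  0.36 -1.2 ] gap 0.018 t 7.42
lin [-0.0203  0.0785  0.0082] ang [0.06 0.07 0.11]
```

View pics/e1.png

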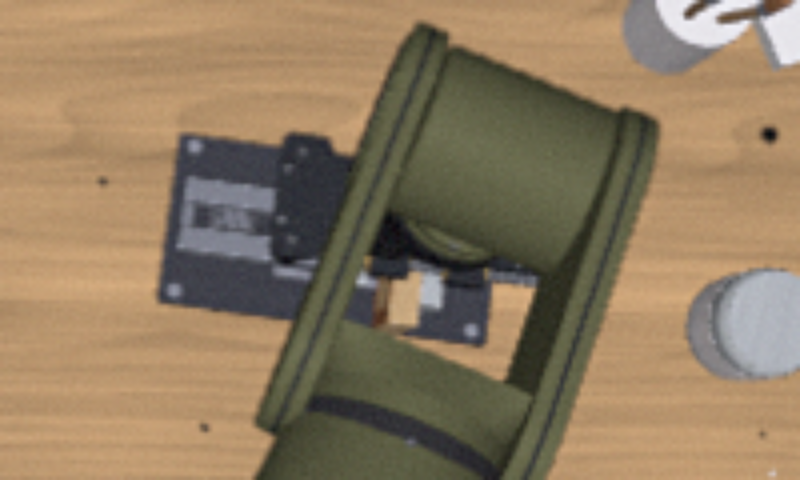

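View pics/e2.png

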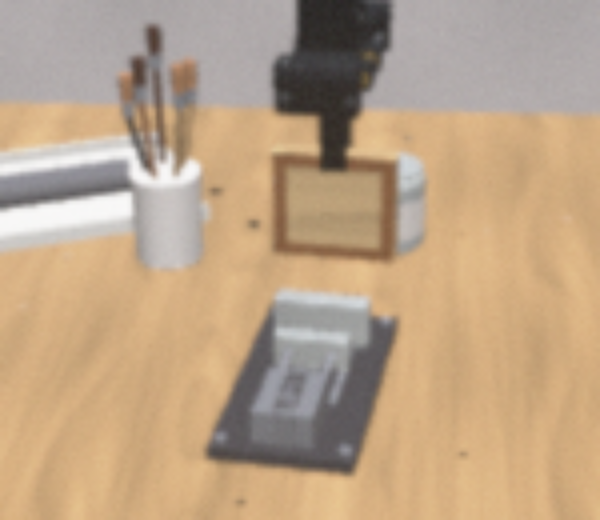

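Request:
drive_tool(
  commands=[
    {"linear":[-0.01,0,0.004],"angular":[0,0,0],"grip":0},
    {"linear":[-0.0203,0,0.0082],"angular":[0,0,0],"grip":0},
    {"linear":[-0.0203,0.02,0.0082],"angular":[0,0,0],"grip":0},
    {"linear":[-0.0203,0.04,0.0082],"angular":[0,0,0],"grip":0},
    {"linear":[-0.0203,0.05,0.0082],"angular":[0,0,0],"grip":0},
    {"linear":[-0.0203,0.05,0.0082],"angular":[0,0,0],"grip":0},
    {"linear":[-0.0203,0.05,0.0082],"angular":[0,0,0],"grip":0},
    {"linear":[-0.0203,0.05,0.0082],"angular":[0,0,0],"grip":0},
  ],
)

```text
time_s: 8.18
eef_pos: [0.5226, -0.1489, 0.151]
orientation: [[-0.994, 0.002, -0.11], [0.11, -0.001, -0.994], [-0.002, -1.0, 0.0]]
force: [-0.7, -0.5, -1.3]
finger_gap: 0.0178
```

```bash
python3 - <<'E'
from h import *
import pickle
go([.521,-.148,.12],-96.4)
c=eyes.capture("wrist");pickle.dump(c,open("f1.pkl","wb"));cv2.imwrite("pics/f1.png",c["frame"])
O=np.array([.526,-.1045]);a=np.radians(-6.4);R=np.array([[np.cos(a),-np.sin(a)],[np.sin(a),np.cos(a)]])
s=arm.get_state();print(R.T@(s["eef_pos"][:2]-O))
# panel centre in view
c=eyes.capture("side");cv2.imwrite("pics/f2.png",cv2.resize(c["frame"][120:230,200:320],None,fx=5,fy=5,interpolation=cv2.INTER_CUBIC))
E
```

```text
pos [ 0.5226 -0.1489  0.151 ] F [-0.74 -0.5  -1.28] gap 0.0178 t 8.18
lin [ 0.0017  0.031  -0.0007] ang [-0.03  0.09 -0.1 ]
[ 0.0017552  -0.04462872]
```

View pics/f1.png

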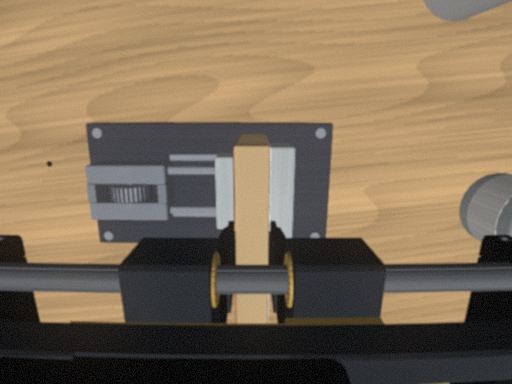

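View pics/f2.png

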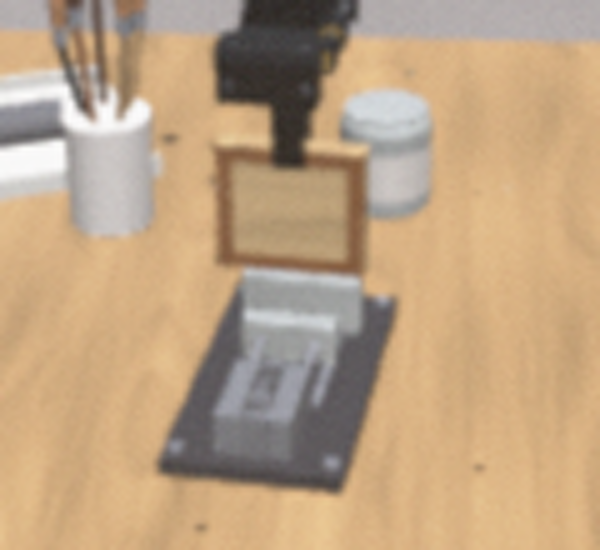

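```bash
python3 - <<'E'
from h import *
import pickle
c=pickle.load(open("f1.pkl","rb"))
s=arm.get_state();R=np.array(s["orientation"]);p=s["eef_pos"]
for uv,z in [((215.5,157),.047),((216,228),.047),((295,148),.06),((293,228),.06),((90,123),.015),((331,123),.015),((328,242),.015),((99,243),.015)]:
    print(uv,(R.T@(onz(c,uv,z)-p)).round(4))
for uv in [(234.5,148),(269.5,148),(236,222),(269,222)]: print(uv,(R.T@(onz(c,uv,p[2]+.0273)-p)).round(4))
E
```

```text
(215.5, 157) [-0.0327  0.1045 -0.0344]
(216, 228) [ 0.0362  0.1043 -0.0359]
(295, 148) [-0.0423  0.0916  0.0363]
(293, 228) [0.0314 0.0914 0.037 ]
(90, 123) [-0.0632  0.1365 -0.1638]
(331, 123) [-0.0625  0.1366  0.0776]
(328, 242) [0.0646 0.1363 0.0823]
(99, 243) [ 0.0663  0.1361 -0.1701]
(234.5, 148) [-0.0548 -0.0272 -0.0099]
(269.5, 148) [-0.0548 -0.0272  0.0074]
(236, 222) [-0.0164 -0.0273 -0.0096]
(269, 222) [-0.0164 -0.0273  0.0077]
```

Request:
drive_tool(
  commands=[
    {"linear":[0,0.015,0],"angular":[0,0,0],"grip":0},
    {"linear":[0,0.03,0],"angular":[0,0,0],"grip":0},
    {"linear":[0,0.045,0],"angular":[0,0,0],"grip":0},
    {"linear":[0,0.055,0],"angular":[0,0,0],"grip":0},
    {"linear":[0,0.059,0],"angular":[0,0,0],"grip":0},
    {"linear":[0,0.059,0],"angular":[0,0,0],"grip":0},
    {"linear":[0,0.059,0],"angular":[0,0,0],"grip":0},
    {"linear":[0,0.059,0],"angular":[0,0,0],"grip":0},
  ],
)

```text
time_s: 8.95
eef_pos: [0.5226, -0.1492, 0.0921]
orientation: [[-0.994, 0.002, -0.11], [0.11, -0.001, -0.994], [-0.002, -1.0, 0.001]]
force: [0.8, -0.4, -0.9]
finger_gap: 0.0175
```

```bash
python3 - <<'E'
from h import *
go([.521,-.148,.0877],-96.4)
c=eyes.capture("side");cv2.imwrite("pics/g2.png",cv2.resize(c["frame"][120:230,200:320],None,fx=5,fy=5,interpolation=cv2.INTER_CUBIC))
E
```

```text
pos [ 0.5226 -0.1492  0.0921] F [ 0.79 -0.45 -0.87] gap 0.0175 t 8.95
lin [ 0.0017  0.0044 -0.001 ] ang [-0.03  0.07 -0.12]
```

View pics/g2.png

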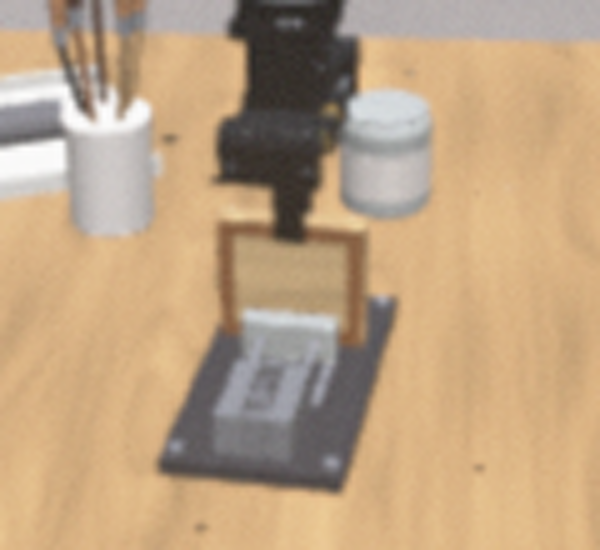

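Request:
drive_tool(
  commands=[
    {"linear":[0,0.001,0],"angular":[0,0,0],"grip":0},
    {"linear":[0,0.002,0],"angular":[0,0,0],"grip":0},
    {"linear":[0,0.003,0],"angular":[0,0,0],"grip":0},
    {"linear":[0,0.0035,0],"angular":[0,0,0],"grip":0},
    {"linear":[0,0.0035,0],"angular":[0,0,0],"grip":0},
    {"linear":[0,0.0035,0],"angular":[0,0,0],"grip":0},
  ],
)

```text
time_s: 9.5
eef_pos: [0.5219, -0.1489, 0.0877]
orientation: [[-0.994, 0.0, -0.11], [0.11, -0.0, -0.994], [-0.0, -1.0, 0.0]]
force: [-1.0, 0.4, 2.3]
finger_gap: 0.0176
```

Request:
drive_tool(
  commands=[
    {"linear":[0,0.0005,0],"angular":[0,0,0],"grip":0},
    {"linear":[0,0.001,0],"angular":[0,0,0],"grip":0},
    {"linear":[0,0.001,0],"angular":[0,0,0],"grip":0},
  ],
)

```text
time_s: 9.75
eef_pos: [0.522, -0.149, 0.0877]
orientation: [[-0.994, 0.0, -0.11], [0.11, -0.0, -0.994], [-0.0, -1.0, 0.0]]
force: [-2.8, 0.5, 7.2]
finger_gap: 0.0176
```

Request:
drive_tool(
  commands=[
    {"linear":[0,-0.001,0],"angular":[0,0,0],"grip":0},
    {"linear":[0,-0.001,0],"angular":[0,0,0],"grip":0},
    {"linear":[0,-0.001,0],"angular":[0,0,0],"grip":0.3},
    {"linear":[0,-0.001,0],"angular":[0,0,0],"grip":0.5},
    {"linear":[0,-0.001,0],"angular":[0,0,0],"grip":0.6},
    {"linear":[0,-0.001,0],"angular":[0,0,0],"grip":0.6},
    {"linear":[0,-0.001,0],"angular":[0,0,0],"grip":0.6},
    {"linear":[0,-0.001,0],"angular":[0,0,0],"grip":0.6},
  ],
)

```text
time_s: 10.42
eef_pos: [0.5217, -0.1488, 0.0871]
orientation: [[-0.994, -0.0, -0.11], [0.11, 0.0, -0.994], [0.0, -1.0, -0.0]]
force: [0.8, -0.4, 0.5]
finger_gap: 0.0521
```

```bash
python3 - <<'E'
from h import *
go([.521,-.148,.0877],-96.4)
c=eyes.capture("wrist");cv2.imwrite("pics/g3.png",c["frame"])
E
```

```text
pos [ 0.5217 -0.1488  0.0871] F [ 0.79 -0.4   0.48] gap 0.0521 t 10.42
lin [ 0.0007 -0.0006 -0.0007] ang [0.   0.07 0.01]
```

View pics/g3.png

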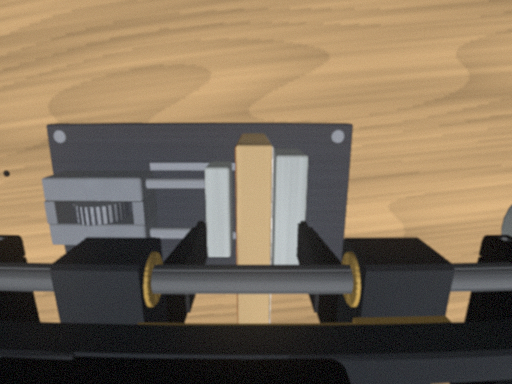

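Request:
drive_tool(
  commands=[
    {"linear":[0,-0.02,0],"angular":[0,0,0],"grip":0.6},
    {"linear":[0,-0.05,0],"angular":[0,0,0],"grip":0.6},
    {"linear":[0,-0.08,0],"angular":[0,0,0],"grip":0.3},
    {"linear":[0,-0.09,0],"angular":[0,0,0],"grip":0},
    {"linear":[0,-0.09,-0.03],"angular":[0,0,0],"grip":0},
    {"linear":[0,-0.09,-0.06],"angular":[0,0,0],"grip":0},
    {"linear":[0,-0.09,-0.09],"angular":[0,0,0],"grip":0},
    {"linear":[0,-0.09,-0.11],"angular":[0,0,0],"grip":0},
  ],
)

```text
time_s: 11.13
eef_pos: [0.5337, -0.0375, 0.1767]
orientation: [[-0.994, -0.0, -0.11], [0.11, 0.001, -0.994], [0.0, -1.0, -0.001]]
force: [1.1, 0.6, -0.3]
finger_gap: 0.0224
```

```bash
python3 - <<'E'
from h import *
go([.5350,-.024,.1],-96.4)
c=eyes.capture("wrist");cv2.imwrite("pics/h1.png",c["frame"])
c=eyes.capture("side");cv2.imwrite("pics/h2.png",cv2.resize(c["frame"][120:230,200:320],None,fx=5,fy=5,interpolation=cv2.INTER_CUBIC))
E
```

```text
pos [ 0.5337 -0.0375  0.1767] F [ 1.1   0.6  -0.33] gap 0.0224 t 11.13
lin [ 0.0001  0.0767 -0.0136] ang [0.04 0.1  0.03]
```

View pics/h1.png

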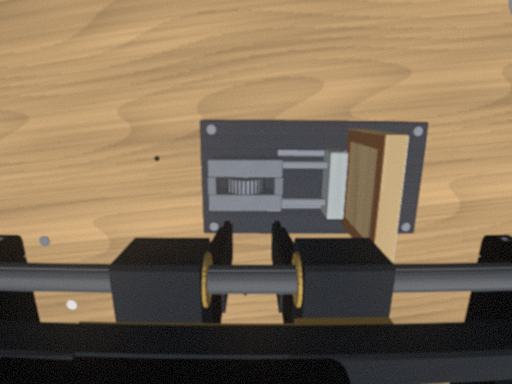

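View pics/h2.png

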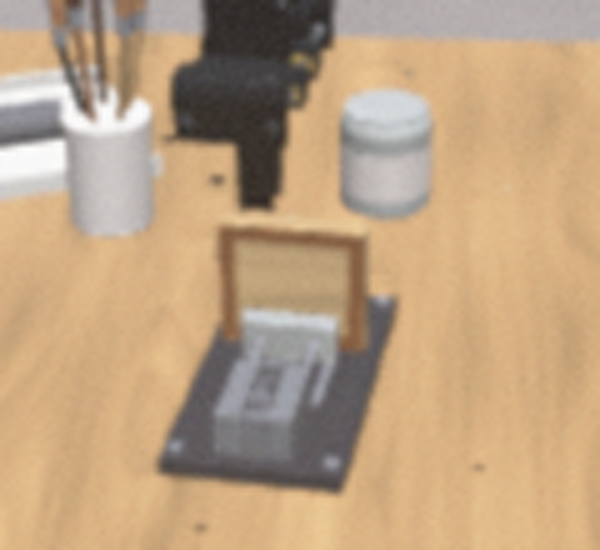

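Request:
drive_tool(
  commands=[
    {"linear":[0,0.03,-0.014],"angular":[0,0,0],"grip":0},
    {"linear":[0,0.06,-0.014],"angular":[0,0,0],"grip":0},
    {"linear":[0,0.077,-0.014],"angular":[0,0,0],"grip":0},
    {"linear":[0,0.077,-0.014],"angular":[0,0,0],"grip":0},
    {"linear":[0,0.077,-0.014],"angular":[0,0,0],"grip":0},
    {"linear":[0,0.077,-0.014],"angular":[0,0,0],"grip":0},
    {"linear":[0,0.077,-0.014],"angular":[0,0,0],"grip":0},
  ],
)

```text
time_s: 11.82
eef_pos: [0.5369, -0.0263, 0.1024]
orientation: [[-0.994, 0.003, -0.111], [0.111, -0.001, -0.994], [-0.003, -1.0, 0.0]]
force: [-0.1, 0.4, -0.4]
finger_gap: 0.0003
```

```bash
python3 - <<'E'
from h import *
go([.5350,-.024,.07],-96.4)
c=eyes.capture("wrist");cv2.imwrite("pics/i1.png",c["frame"])
c=eyes.capture("side");cv2.imwrite("pics/i2.png",cv2.resize(c["frame"][150:230,210:310],None,fx=7,fy=7,interpolation=cv2.INTER_CUBIC))
E
```

```text
pos [ 0.5369 -0.0263  0.1024] F [-0.13  0.42 -0.4 ] gap 0.0003 t 11.82
lin [ 0.0022  0.0323 -0.0021] ang [-0.01  0.03 -0.2 ]
```

View pics/i1.png

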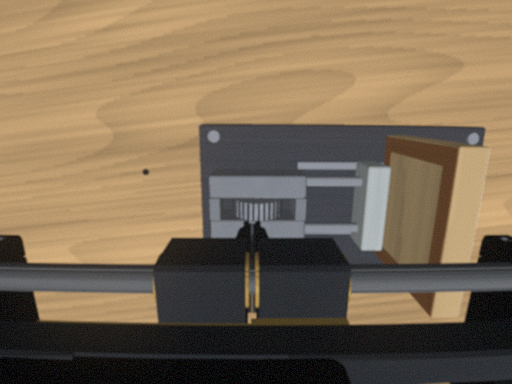

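View pics/i2.png

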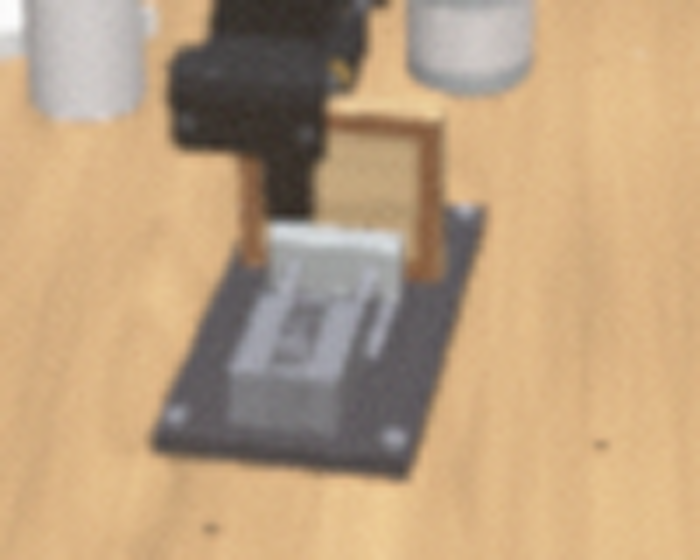

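```bash
python3 - <<'E'
from h import *
c=eyes.capture("wrist");s=arm.get_state();R=np.array(s["orientation"]);p=s["eef_pos"];print(p)
for uv,z in [((220,210),.048),((294,210),.048),((257,212),.055),((209,178),.048),((209,238),.048),((306,178),.048),((306,238),.048)]: print(uv,(R.T@(onz(c,uv,z)-p)).round(4))
E
```

```text
[ 0.53645904 -0.0259944   0.10188167]
(220, 210) [ 0.0021  0.0539 -0.0261]
(294, 210) [0.0021 0.0539 0.0323]
(257, 212) [0.0015 0.0469 0.003 ]
(209, 178) [-0.0236  0.0539 -0.0339]
(209, 238) [ 0.0257  0.0538 -0.0356]
(306, 178) [-0.0237  0.054   0.0407]
(306, 238) [0.0258 0.0538 0.0429]
```

Request:
drive_tool(
  commands=[
    {"linear":[0.0015,0.01,-0.003],"angular":[0,0,0],"grip":0},
    {"linear":[0.0015,0.02,-0.003],"angular":[0,0,0],"grip":0},
    {"linear":[0.0015,0.028,-0.003],"angular":[0,0,0],"grip":0},
    {"linear":[0.0015,0.03,-0.003],"angular":[0,0,0],"grip":0},
    {"linear":[0.0015,0.031,-0.003],"angular":[0,0,0],"grip":0},
    {"linear":[0.0015,0.031,-0.003],"angular":[0,0,0],"grip":0},
    {"linear":[0.0015,0.031,-0.003],"angular":[0,0,0],"grip":0},
  ],
)

```text
time_s: 12.55
eef_pos: [0.5344, -0.0225, 0.0694]
orientation: [[-0.994, 0.0, -0.11], [0.11, -0.0, -0.994], [-0.0, -1.0, 0.0]]
force: [-0.1, -0.5, -0.3]
finger_gap: -0.0003
```

Request:
drive_tool(
  commands=[
    {"linear":[0,0.0005,0],"angular":[0,0,0],"grip":0},
    {"linear":[0,0.001,0],"angular":[0,0,0],"grip":0},
    {"linear":[0,0.001,0],"angular":[0,0,0],"grip":0},
  ],
)

```text
time_s: 12.8
eef_pos: [0.5345, -0.0225, 0.0686]
orientation: [[-0.994, 0.001, -0.11], [0.11, -0.0, -0.994], [-0.001, -1.0, 0.0]]
force: [0.6, 0.3, -0.8]
finger_gap: 0.0005
```

Request:
drive_tool(
  commands=[
    {"linear":[0,0.0005,0],"angular":[0,0,0],"grip":0},
    {"linear":[0,0.001,0],"angular":[0,0,0],"grip":0},
    {"linear":[0,0.001,0],"angular":[0,0,0],"grip":0},
  ],
)

```text
time_s: 13.05
eef_pos: [0.5342, -0.0225, 0.0673]
orientation: [[-0.994, -0.0, -0.11], [0.11, 0.0, -0.994], [0.0, -1.0, 0.0]]
force: [-0.1, 0.0, -0.2]
finger_gap: 0.0001
```

Request:
drive_tool(
  commands=[
    {"linear":[0,0.0005,0],"angular":[0,0,0],"grip":0},
    {"linear":[0,0.001,0],"angular":[0,0,0],"grip":0},
    {"linear":[0,0.001,0],"angular":[0,0,0],"grip":0},
  ],
)

```text
time_s: 13.3
eef_pos: [0.5342, -0.0225, 0.0661]
orientation: [[-0.994, -0.0, -0.11], [0.11, 0.0, -0.994], [0.0, -1.0, -0.0]]
force: [-1.1, 0.0, -0.6]
finger_gap: 0.0006
```

Request:
drive_tool(
  commands=[
    {"linear":[0,0.0005,0],"angular":[0,0,0],"grip":0},
    {"linear":[0,0.001,0],"angular":[0,0,0],"grip":0},
    {"linear":[0,0.001,0],"angular":[0,0,0],"grip":0},
  ],
)

```text
time_s: 13.55
eef_pos: [0.5342, -0.0225, 0.0651]
orientation: [[-0.994, -0.0, -0.11], [0.11, 0.0, -0.994], [0.0, -1.0, -0.0]]
force: [0.9, -0.2, -0.3]
finger_gap: 0.0006
```

Request:
drive_tool(
  commands=[
    {"linear":[0,0.0005,0],"angular":[0,0,0],"grip":0},
    {"linear":[0,0.001,0],"angular":[0,0,0],"grip":0},
    {"linear":[0,0.001,0],"angular":[0,0,0],"grip":0},
  ],
)

```text
time_s: 13.8
eef_pos: [0.5342, -0.0225, 0.0642]
orientation: [[-0.994, -0.0, -0.11], [0.11, 0.0, -0.994], [0.0, -1.0, 0.0]]
force: [0.4, 0.3, 0.1]
finger_gap: 0.0003
```

Request:
drive_tool(
  commands=[
    {"linear":[0,0.0005,0],"angular":[0,0,0],"grip":0},
    {"linear":[0,0.001,0],"angular":[0,0,0],"grip":0},
    {"linear":[0,0.001,0],"angular":[0,0,0],"grip":0},
  ],
)

```text
time_s: 14.05
eef_pos: [0.5342, -0.0225, 0.0632]
orientation: [[-0.994, -0.0, -0.11], [0.11, 0.0, -0.994], [0.0, -1.0, -0.0]]
force: [-0.2, 0.7, -0.3]
finger_gap: 0.0004
```

Request:
drive_tool(
  commands=[
    {"linear":[0,0.0005,0],"angular":[0,0,0],"grip":0},
    {"linear":[0,0.001,0],"angular":[0,0,0],"grip":0},
    {"linear":[0,0.001,0],"angular":[0,0,0],"grip":0},
  ],
)

```text
time_s: 14.3
eef_pos: [0.5342, -0.0225, 0.0622]
orientation: [[-0.994, -0.0, -0.11], [0.11, 0.0, -0.994], [0.0, -1.0, -0.0]]
force: [-0.6, -0.3, -0.3]
finger_gap: 0.0005
```

```bash
python3 - <<'E'
from h import *
print(arm.tcp_to_tips)
O=np.array([.526,-.1045]);a=np.radians(-6.4);R=np.array([[np.cos(a),-np.sin(a)],[np.sin(a),np.cos(a)]])
s=arm.get_state();print(R.T@(s["eef_pos"][:2]-O),s["force"])
c=eyes.capture("wrist");cv2.imwrite("pics/j1.png",cv2.resize(c["frame"][130:330,150:400],None,fx=3,fy=3,interpolation=cv2.INTER_CUBIC))
c=eyes.capture("side");cv2.imwrite("pics/j2.png",cv2.resize(c["frame"][150:230,210:310],None,fx=7,fy=7,interpolation=cv2.INTER_CUBIC))
E
```

```text
0.011
[-0.00100895  0.08243694] [-0.5500714  -0.34418482 -0.30568162]
```

View pics/j1.png

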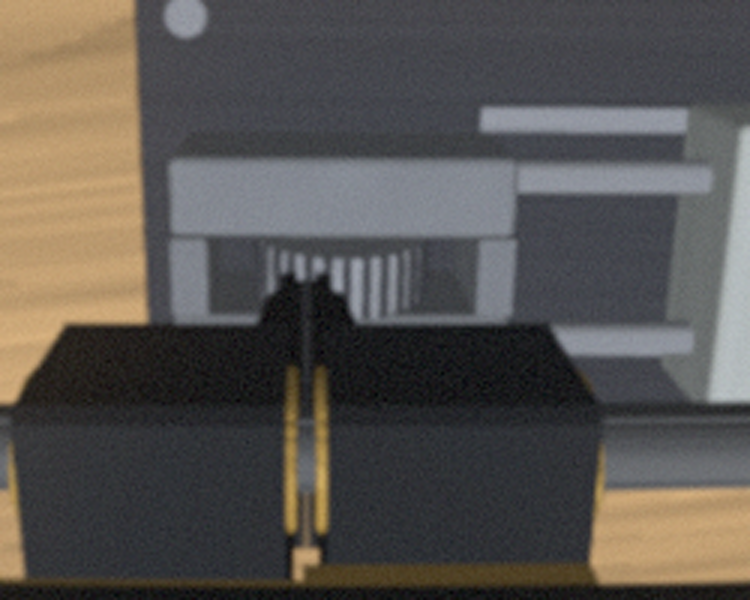

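View pics/j2.png

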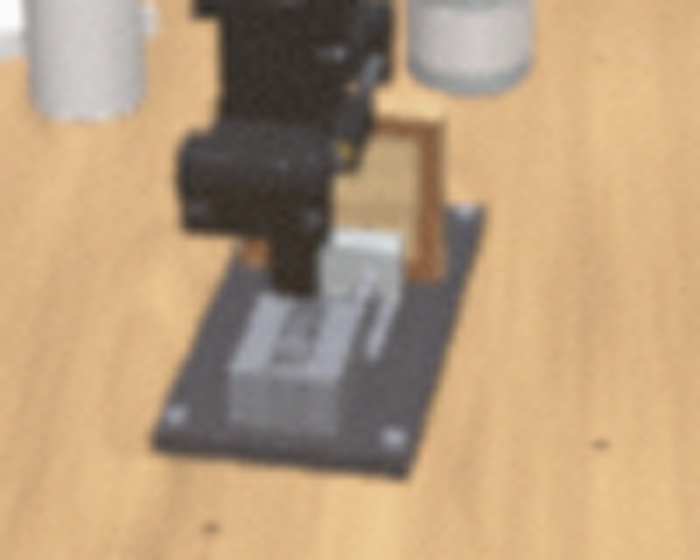

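Request:
drive_tool(
  commands=[
    {"linear":[0,0,0.001],"angular":[0,0,0],"grip":0},
    {"linear":[0,0,0.002],"angular":[0,0,0],"grip":0},
    {"linear":[0,0,0.002],"angular":[0,0,0],"grip":0},
    {"linear":[0,0,0.002],"angular":[0,0,0],"grip":0},
  ],
)

```text
time_s: 14.73
eef_pos: [0.5341, -0.0245, 0.0623]
orientation: [[-0.994, 0.0, -0.11], [0.11, 0.0, -0.994], [-0.0, -1.0, -0.0]]
force: [-0.6, -0.4, 0.3]
finger_gap: 0.0004
```

Request:
drive_tool(
  commands=[
    {"linear":[0,0.0005,0],"angular":[0,0,0],"grip":0},
    {"linear":[0,0.0005,0],"angular":[0,0,0],"grip":0},
    {"linear":[0,0.0005,0],"angular":[0,0,0],"grip":0},
  ],
)

```text
time_s: 14.98
eef_pos: [0.534, -0.0244, 0.0617]
orientation: [[-0.994, -0.0, -0.11], [0.11, 0.0, -0.994], [0.0, -1.0, -0.0]]
force: [0.4, -0.6, -0.4]
finger_gap: 0.0005
```

Request:
drive_tool(
  commands=[
    {"linear":[0,0.0005,0],"angular":[0,0,0],"grip":0},
    {"linear":[0,0.0007,0],"angular":[0,0,0],"grip":0},
    {"linear":[0,0.0007,0],"angular":[0,0,0],"grip":0},
  ],
)

```text
time_s: 15.23
eef_pos: [0.534, -0.0244, 0.061]
orientation: [[-0.994, -0.0, -0.11], [0.11, 0.0, -0.994], [0.0, -1.0, -0.0]]
force: [0.1, -0.1, -0.5]
finger_gap: 0.0002
```

Request:
drive_tool(
  commands=[
    {"linear":[0,0.0005,0],"angular":[0,0,0],"grip":0},
    {"linear":[0,0.0007,0],"angular":[0,0,0],"grip":0},
    {"linear":[0,0.0007,0],"angular":[0,0,0],"grip":0},
  ],
)

```text
time_s: 15.48
eef_pos: [0.534, -0.0244, 0.0603]
orientation: [[-0.994, -0.0, -0.11], [0.11, 0.0, -0.994], [0.0, -1.0, 0.0]]
force: [-0.0, -0.2, -0.2]
finger_gap: 0.0003
```

```bash
python3 - <<'E'
from h import *
s=arm.get_state()
c=eyes.capture("wrist");cv2.imwrite("pics/k1.png",cv2.resize(c["frame"][170:270,180:320],None,fx=5.7,fy=5.7,interpolation=cv2.INTER_CUBIC))
p=s["eef_pos"];R=np.array(s["orientation"])
for x in (-.01,.01): print(x,proj(c,p+R@np.array([x,.011,0])))
for yc in (.059,.075,.091):
  O=np.array([.526,-.1045]);a=np.radians(-6.4);R2=np.array([[np.cos(a),-np.sin(a)],[np.sin(a),np.cos(a)]])
  for x in (-.007,.007): print(yc,x,proj(c,[*(O+R2@np.array([x,yc])),.055 if yc==.075 else .048]))
c=eyes.capture("side");cv2.imwrite("pics/k2.png",cv2.resize(c["frame"][170:220,230:300],None,fx=10,fy=10,interpolation=cv2.INTER_CUBIC))
E
```

```text
-0.01 [253.51100471 211.56826843]
0.01 [253.4592697  240.37323559]
0.059 -0.007 [285.74531986 234.02993498]
0.059 0.007 [286.38176743 213.9445282 ]
0.075 -0.007 [261.99155194 238.05847055]
0.075 0.007 [262.21312475 217.35318682]
0.091 -0.007 [237.53441173 234.00107808]
0.091 0.007 [237.31149696 213.90112001]
```

View pics/k1.png

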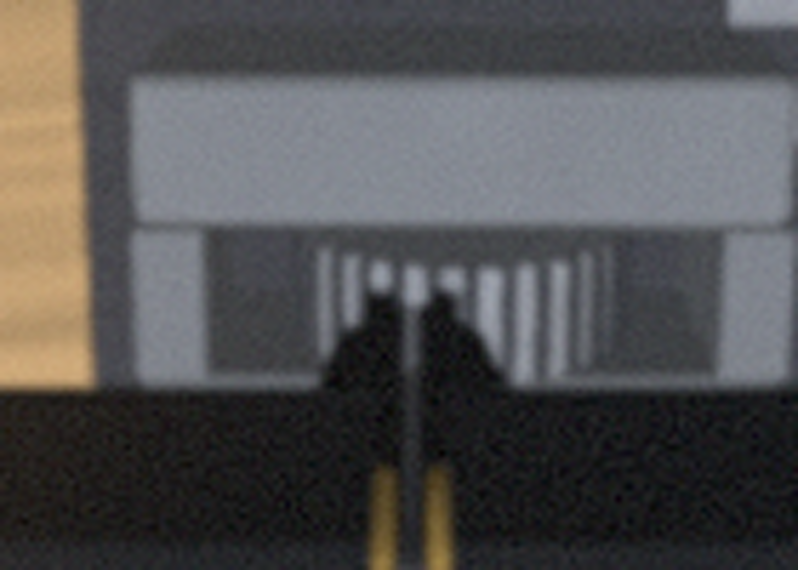

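View pics/k2.png

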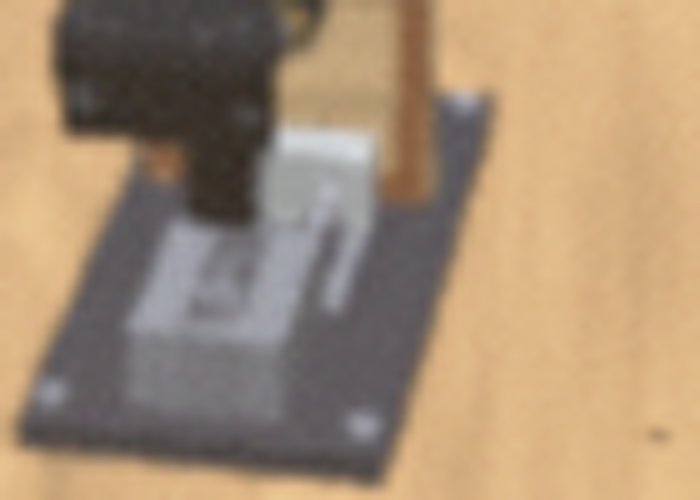

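```bash
python3 - <<'E'
from h import *
s=arm.get_state();c=eyes.capture("side")
p=s["eef_pos"];R=np.array(s["orientation"])
O=np.array([.526,-.1045]);a=np.radians(-6.4);R2=np.array([[np.cos(a),-np.sin(a)],[np.sin(a),np.cos(a)]])
f=lambda uv:((np.array(uv)-[230,170])*10+4.5).round(0)
for x in(-.01,.01):
  for y in (.011,-.008): print("tip",x,y,f(proj(c,p+R@np.array([x,y,0]))))
for P in [(-.027,.113,.048),(.027,.113,.048),(-.027,.037,.048),(.027,.037,.048),(0,.075,.048),(-.007,.075,.056),(.007,.075,.056),(-.065,.125,.015),(.065,.125,.015),(.035,-.027,.047),(-.035,-.027,.047)]:
  print(P,f(proj(c,[*(O+R2@np.array(P[:2])),P[2]])))
E
```

```text
tip -0.01 0.011 [197. 283.]
tip -0.01 -0.008 [195. 236.]
tip 0.01 0.011 [253. 289.]
tip 0.01 -0.008 [253. 242.]
(-0.027, 0.113, 0.048) [281. 348.]
(0.027, 0.113, 0.048) [125. 332.]
(-0.027, 0.037, 0.048) [322. 231.]
(0.027, 0.037, 0.048) [173. 216.]
(0, 0.075, 0.048) [226. 280.]
(-0.007, 0.075, 0.056) [245. 263.]
(0.007, 0.075, 0.056) [205. 259.]
(-0.065, 0.125, 0.015) [385. 460.]
(0.065, 0.125, 0.015) [ 12. 420.]
(0.035, -0.027, 0.047) [190. 127.]
(-0.035, -0.027, 0.047) [375. 144.]
```

```bash
python3 - <<'E'
from h import *
s=arm.get_state();c=eyes.capture("wrist");cs=eyes.capture("side");ct=eyes.capture("top")
p=s["eef_pos"];R=np.array(s["orientation"])
print("cam in tool",R.T@(c["position"]-p))
f=lambda uv:((np.array(uv)-[180,170])*5.7+2.4).round(0)
for y in (.011,0,-.008,-.015,-.02):
  print(y,[f(proj(c,p+R@np.array([x,y,z]))) for x,z in [(-.01,-.01),(-.01,0),(-.01,.01)]])
# scene e2 style: rows of fingers
cv2.imwrite("pics/l1.png",cv2.resize(c["frame"],(800,600)))
cv2.imwrite("pics/l2.png",cv2.resize(cs["frame"][60:220,190:330],None,fx=3.7,fy=3.7,interpolation=cv2.INTER_CUBIC))
E
```

```text
cam in tool [-0.07124882 -0.18324445 -0.00132481]
0.011 [array([333., 239.]), array([421., 239.]), array([510., 239.])]
0 [array([329., 270.]), array([422., 270.]), array([515., 270.])]
-0.008 [array([326., 295.]), array([423., 295.]), array([519., 295.])]
-0.015 [array([322., 318.]), array([423., 318.]), array([524., 318.])]
-0.02 [array([320., 336.]), array([423., 336.]), array([527., 336.])]
```

View pics/l2.png

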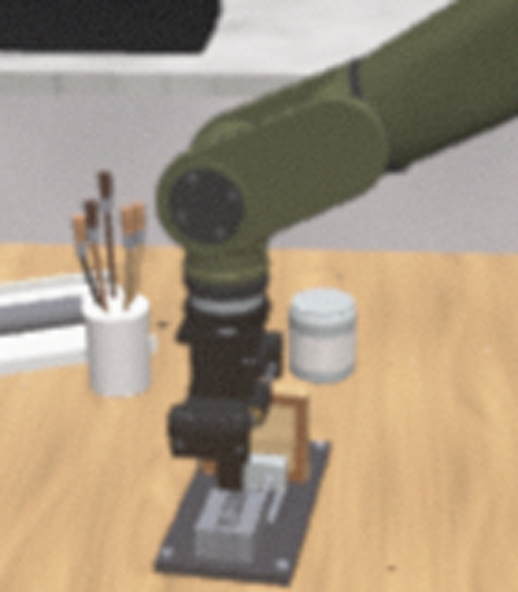

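```bash
python3 - <<'E'
from h import *
print(arm.get_state()["q"].round(1),arm.get_state()["time_s"])
E
```

```text
[-8.400e+00  1.000e-01  1.162e+02  0.000e+00  6.370e+01  8.800e+01] 15.7833
```

Request:
drive_tool(
  commands=[
    {"linear":[0,-0.03,0],"angular":[0,0,0],"grip":0},
    {"linear":[0,-0.06,0],"angular":[0,-6,0],"grip":0},
    {"linear":[0,-0.06,0],"angular":[0,-13,0],"grip":0},
    {"linear":[0,-0.06,0],"angular":[0,-20,0],"grip":0},
    {"linear":[0,-0.06,0],"angular":[0,-27,0],"grip":0},
    {"linear":[0,-0.06,0],"angular":[0,-34,0],"grip":0},
    {"linear":[0,-0.06,0],"angular":[0,-40,0],"grip":0},
    {"linear":[0,-0.06,0],"angular":[0,-45,0],"grip":0},
  ],
)

```text
time_s: 16.45
eef_pos: [0.534, -0.0244, 0.1204]
orientation: [[-0.778, 0.0, 0.629], [-0.629, 0.0, -0.778], [-0.0, -1.0, 0.0]]
force: [-0.8, -0.1, -0.1]
finger_gap: 0.0004
```

```bash
python3 - <<'E'
from h import *
print(arm.get_state()["q"].round(1),arm.get_state()["time_s"])
E
```

```text
[ -8.4  -3.8 113.7   0.   70.1  42.7] 16.45
```

Request:
drive_tool(
  commands=[
    {"linear":[0,0,0],"angular":[0,-7,0],"grip":0},
    {"linear":[0,0,0],"angular":[0,-14,0],"grip":0},
    {"linear":[0,0,0],"angular":[0,-21,0],"grip":0},
    {"linear":[0,0,0],"angular":[0,-28,0],"grip":0},
    {"linear":[0,0,0],"angular":[0,-35,0],"grip":0},
    {"linear":[0,0,0],"angular":[0,-41,0],"grip":0},
    {"linear":[0,0,0],"angular":[0,-44.6,0],"grip":0},
    {"linear":[0,0,0],"angular":[0,-44.6,0],"grip":0},
  ],
)

```text
time_s: 17.12
eef_pos: [0.534, -0.0244, 0.1204]
orientation: [[-0.116, 0.0, 0.993], [-0.993, 0.0, -0.116], [-0.0, -1.0, 0.0]]
force: [0.1, -0.2, 0.0]
finger_gap: 0.0007
```

```bash
python3 - <<'E'
from h import *
go([.535,-.024,.07],-6.4)
c=eyes.capture("wrist");cv2.imwrite("pics/m1.png",c["frame"])
s=arm.get_state();p=s["eef_pos"];R=np.array(s["orientation"])
for y in (.011,0,-.008,-.015,-.02):
  print(y,[proj(c,p+R@np.array([x,y,0])).round() for x in [-.01,.01]])
E
```

```text
pos [ 0.534  -0.0244  0.1204] F [ 0.1  -0.23  0.01] gap 0.0007 t 17.12
lin [-0.0005  0.0504  0.0009] ang [-0.   -0.28 -0.  ]
0.011 [array([251., 212.]), array([251., 241.])]
0 [array([251., 218.]), array([251., 248.])]
-0.008 [array([251., 222.]), array([251., 253.])]
-0.015 [array([251., 226.]), array([251., 259.])]
-0.02 [array([251., 229.]), array([251., 262.])]
```

View pics/m1.png

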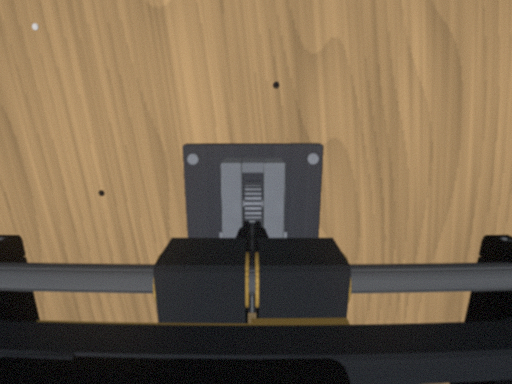

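Request:
drive_tool(
  commands=[
    {"linear":[0,0.02,0.001],"angular":[0,0,0],"grip":0},
    {"linear":[0,0.04,0.001],"angular":[0,0,0],"grip":0},
    {"linear":[0,0.055,0.001],"angular":[0,0,0],"grip":0},
    {"linear":[0,0.059,0.001],"angular":[0,0,0],"grip":0},
    {"linear":[0,0.06,0.001],"angular":[0,0,0],"grip":0},
    {"linear":[0,0.06,0.001],"angular":[0,0,0],"grip":0},
  ],
)

```text
time_s: 17.67
eef_pos: [0.5353, -0.0246, 0.0608]
orientation: [[-0.118, 0.0, 0.993], [-0.993, -0.0, -0.118], [0.0, -1.0, 0.0]]
force: [-0.2, -0.3, 1.1]
finger_gap: 0.0004
```

```bash
python3 - <<'E'
from h import *
go([.535,-.024,.045],-6.4)
c=eyes.capture("side");cv2.imwrite("pics/n2.png",cv2.resize(c["frame"][140:230,210:310],None,fx=6.5,fy=6.5,interpolation=cv2.INTER_CUBIC))
c=eyes.capture("wrist");cv2.imwrite("pics/n1.png",cv2.resize(c["frame"][120:300,150:360],None,fx=3,fy=3,interpolation=cv2.INTER_CUBIC))
E
```

```text
pos [ 0.5353 -0.0246  0.0608] F [-0.24 -0.32  1.08] gap 0.0004 t 17.67
lin [-0.0006  0.0158 -0.0004] ang [-0.02 -0.38  0.  ]
```

View pics/n2.png

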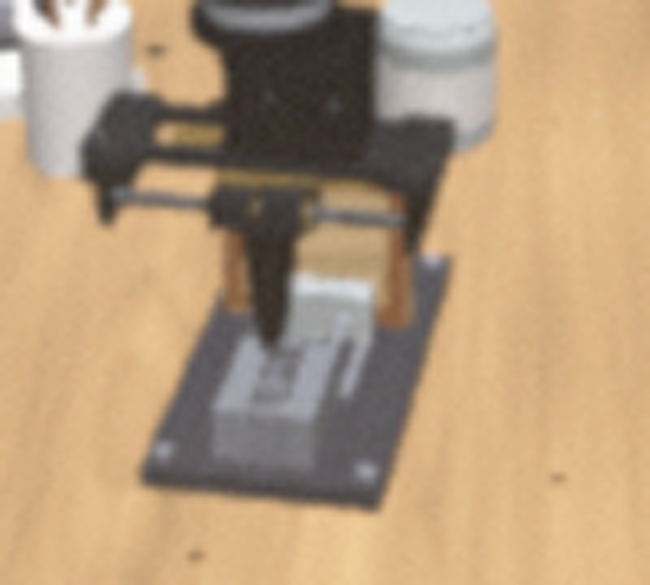

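View pics/n1.png

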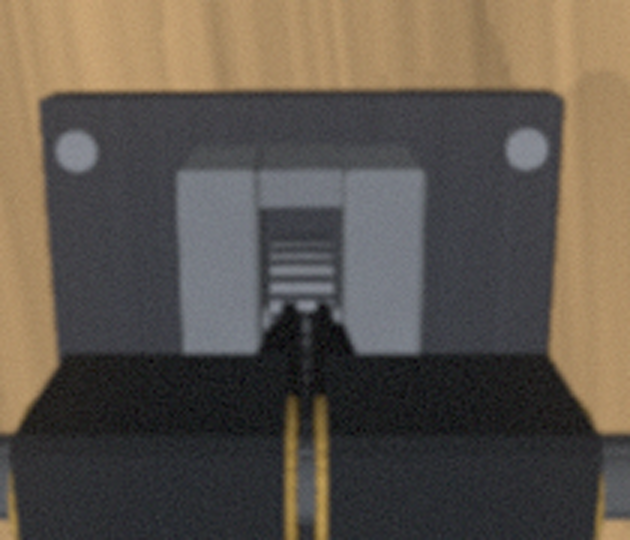

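Request:
drive_tool(
  commands=[
    {"linear":[-0.001,0.001,0],"angular":[0,0,0],"grip":0},
    {"linear":[-0.001,0.002,0],"angular":[0,0,0],"grip":0},
    {"linear":[-0.001,0.003,0],"angular":[0,0,0],"grip":0},
    {"linear":[-0.001,0.004,0],"angular":[0,0,0],"grip":0},
    {"linear":[-0.001,0.004,0],"angular":[0,0,0],"grip":0},
  ],
)

```text
time_s: 18.18
eef_pos: [0.535, -0.0235, 0.0562]
orientation: [[-0.117, -0.0, 0.993], [-0.993, 0.0, -0.117], [0.0, -1.0, -0.0]]
force: [0.1, 0.5, 0.4]
finger_gap: 0.0003
```

Request:
drive_tool(
  commands=[
    {"linear":[0,0.001,0],"angular":[0,0,0],"grip":0},
    {"linear":[0,0.0015,0],"angular":[0,0,0],"grip":0},
    {"linear":[0,0.0015,0],"angular":[0,0,0],"grip":0},
  ],
)

```text
time_s: 18.43
eef_pos: [0.535, -0.0236, 0.0547]
orientation: [[-0.117, -0.0, 0.993], [-0.993, 0.0, -0.117], [-0.0, -1.0, -0.0]]
force: [-0.2, 0.9, -0.7]
finger_gap: 0.0005
```

Request:
drive_tool(
  commands=[
    {"linear":[0,0.001,0],"angular":[0,0,0],"grip":0},
    {"linear":[0,0.0015,0],"angular":[0,0,0],"grip":0},
    {"linear":[0,0.0015,0],"angular":[0,0,0],"grip":0},
  ],
)

```text
time_s: 18.68
eef_pos: [0.535, -0.0236, 0.0532]
orientation: [[-0.117, -0.0, 0.993], [-0.993, 0.0, -0.117], [-0.0, -1.0, -0.0]]
force: [-0.3, 0.2, 0.4]
finger_gap: 0.0004
```

Request:
drive_tool(
  commands=[
    {"linear":[0,0.001,0],"angular":[0,0,0],"grip":0},
    {"linear":[0,0.002,0],"angular":[0,0,0],"grip":0},
    {"linear":[0,0.002,0],"angular":[0,0,0],"grip":0},
  ],
)

```text
time_s: 18.93
eef_pos: [0.535, -0.0236, 0.0511]
orientation: [[-0.117, -0.0, 0.993], [-0.993, 0.0, -0.117], [-0.0, -1.0, -0.0]]
force: [-0.0, -0.1, -0.2]
finger_gap: 0.0004
```

Request:
drive_tool(
  commands=[
    {"linear":[0,0.001,0],"angular":[0,0,0],"grip":0},
    {"linear":[0,0.0015,0],"angular":[0,0,0],"grip":0},
    {"linear":[0,0.0015,0],"angular":[0,0,0],"grip":0},
  ],
)

```text
time_s: 19.18
eef_pos: [0.5351, -0.0236, 0.0497]
orientation: [[-0.117, -0.0, 0.993], [-0.993, 0.0, -0.117], [-0.0, -1.0, -0.0]]
force: [-1.3, 0.1, 0.1]
finger_gap: 0.0006
```

Request:
drive_tool(
  commands=[
    {"linear":[0,0.001,0],"angular":[0,0,0],"grip":0},
    {"linear":[0,0.0015,0],"angular":[0,0,0],"grip":0},
    {"linear":[0,0.0015,0],"angular":[0,0,0],"grip":0},
  ],
)

```text
time_s: 19.43
eef_pos: [0.5351, -0.0236, 0.0482]
orientation: [[-0.117, -0.0, 0.993], [-0.993, 0.0, -0.117], [-0.0, -1.0, -0.0]]
force: [-1.0, 0.7, -0.4]
finger_gap: 0.0005
```

```bash
python3 - <<'E'
from h import *
c=eyes.capture("side");cv2.imwrite("pics/o2.png",cv2.resize(c["frame"][140:230,210:310],None,fx=6.5,fy=6.5,interpolation=cv2.INTER_CUBIC))
c=eyes.capture("wrist");cv2.imwrite("pics/o1.png",cv2.resize(c["frame"][120:300,150:360],None,fx=3,fy=3,interpolation=cv2.INTER_CUBIC))
E
```

```text
(no output)
```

View pics/o2.png

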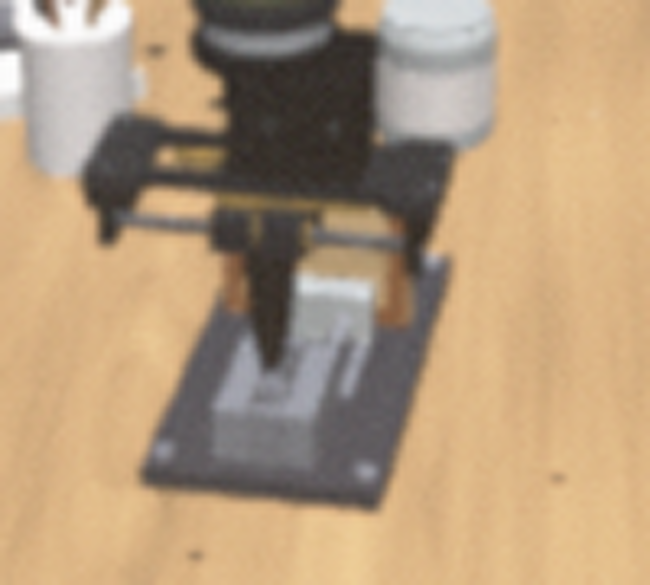

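View pics/o1.png

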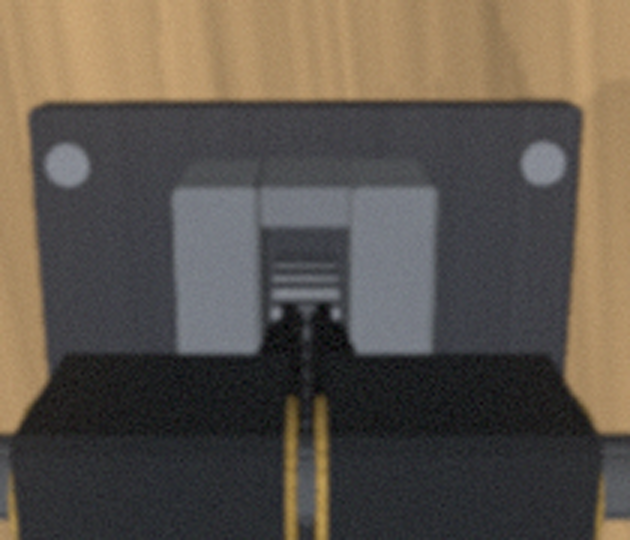

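Request:
drive_tool(
  commands=[
    {"linear":[0,0.001,0],"angular":[0,0,0],"grip":0},
    {"linear":[0,0.002,0],"angular":[0,0,0],"grip":0},
    {"linear":[0,0.002,0],"angular":[0,0,0],"grip":0},
  ],
)

```text
time_s: 19.78
eef_pos: [0.535, -0.0236, 0.0461]
orientation: [[-0.117, -0.0, 0.993], [-0.993, 0.0, -0.117], [-0.0, -1.0, -0.0]]
force: [-0.1, 0.3, -1.2]
finger_gap: 0.0004
```

Request:
drive_tool(
  commands=[
    {"linear":[0,0.001,0],"angular":[0,0,0],"grip":0},
    {"linear":[0,0.0015,0],"angular":[0,0,0],"grip":0},
    {"linear":[0,0.0015,0],"angular":[0,0,0],"grip":0},
  ],
)

```text
time_s: 20.03
eef_pos: [0.535, -0.0236, 0.0447]
orientation: [[-0.117, -0.0, 0.993], [-0.993, 0.0, -0.117], [-0.0, -1.0, -0.0]]
force: [0.3, 0.1, 1.2]
finger_gap: 0.0002
```

Request:
drive_tool(
  commands=[
    {"linear":[0,0.001,0],"angular":[0,0,0],"grip":0},
    {"linear":[0,0.0015,0],"angular":[0,0,0],"grip":0},
    {"linear":[0,0.0015,0],"angular":[0,0,0],"grip":0},
  ],
)

```text
time_s: 20.28
eef_pos: [0.535, -0.0236, 0.0432]
orientation: [[-0.117, -0.0, 0.993], [-0.993, 0.0, -0.117], [-0.0, -1.0, -0.0]]
force: [-0.1, 0.1, 0.6]
finger_gap: 0.0004
```

Request:
drive_tool(
  commands=[
    {"linear":[0,0.0005,0],"angular":[0,0,0],"grip":0},
    {"linear":[0,0.001,0],"angular":[0,0,0],"grip":0},
    {"linear":[0,0.001,0],"angular":[0,0,0],"grip":0},
  ],
)

```text
time_s: 20.53
eef_pos: [0.5352, -0.0236, 0.0426]
orientation: [[-0.117, -0.0, 0.993], [-0.993, 0.0, -0.117], [0.0, -1.0, -0.0]]
force: [-0.5, 0.4, 1.1]
finger_gap: 0.0008
```

Request:
drive_tool(
  commands=[
    {"linear":[0,0.0005,0],"angular":[0,0,0],"grip":0},
    {"linear":[0,0.001,0],"angular":[0,0,0],"grip":0},
    {"linear":[0,0.001,0],"angular":[0,0,0],"grip":0},
  ],
)

```text
time_s: 20.78
eef_pos: [0.5353, -0.0236, 0.0424]
orientation: [[-0.117, -0.0, 0.993], [-0.993, -0.0, -0.117], [0.0, -1.0, -0.0]]
force: [-3.2, 0.0, 6.1]
finger_gap: 0.0003
```

Request:
drive_tool(
  commands=[
    {"linear":[0.001,0,0],"angular":[0,0,0],"grip":0},
    {"linear":[0.002,0,0],"angular":[0,0,0],"grip":0},
    {"linear":[0.003,0,0],"angular":[0,0,0],"grip":0},
    {"linear":[0.004,0,0],"angular":[0,0,0],"grip":0},
  ],
)

```text
time_s: 21.12
eef_pos: [0.535, -0.0267, 0.0424]
orientation: [[-0.118, 0.0, 0.993], [-0.993, 0.002, -0.118], [-0.002, -1.0, 0.0]]
force: [-2.6, 4.3, 6.8]
finger_gap: 0.0004
```

Request:
drive_tool(
  commands=[
    {"linear":[0.001,0,0],"angular":[0,0,0],"grip":0},
    {"linear":[0.002,0,0],"angular":[0,0,0],"grip":0},
    {"linear":[0.003,0,0],"angular":[0,0,0],"grip":0},
    {"linear":[0.004,0,0],"angular":[0,0,0],"grip":0},
  ],
)

```text
time_s: 21.45
eef_pos: [0.5345, -0.0306, 0.0425]
orientation: [[-0.118, 0.0, 0.993], [-0.993, 0.002, -0.118], [-0.002, -1.0, 0.0]]
force: [-2.5, 4.4, 6.8]
finger_gap: 0.0004
```

```bash
python3 - <<'E'
from h import *
c=eyes.capture("top");cv2.imwrite("pics/p0.png",cv2.resize(c["frame"][150:250,220:350],None,fx=5,fy=5))
c=eyes.capture("side");cv2.imwrite("pics/p2.png",cv2.resize(c["frame"][140:230,210:310],None,fx=6.5,fy=6.5,interpolation=cv2.INTER_CUBIC))
E
```

```text
(no output)
```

View pics/p2.png

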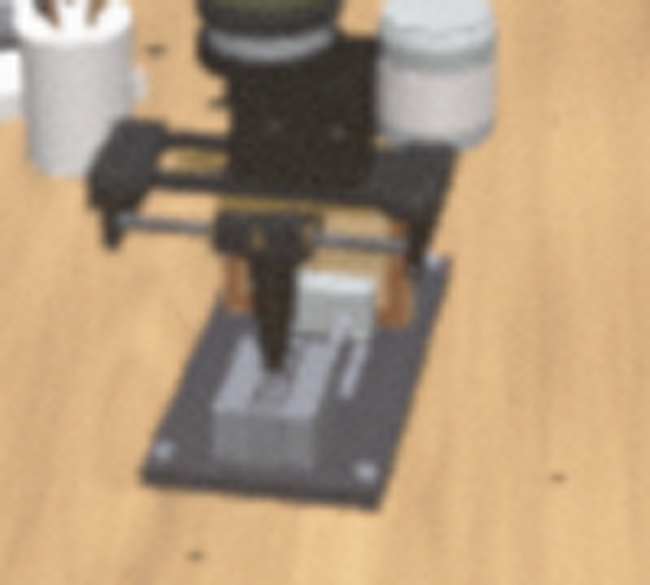

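Request:
drive_tool(
  commands=[
    {"linear":[0.0012,0,0],"angular":[0,0,0],"grip":0},
    {"linear":[0.0024,0,0],"angular":[0,0,0],"grip":0},
    {"linear":[0.0036,0,0],"angular":[0,0,0],"grip":0},
    {"linear":[0.0048,0,0],"angular":[0,0,0],"grip":0},
    {"linear":[0.006,0,0],"angular":[0,0,0],"grip":0},
    {"linear":[0.007,0,0],"angular":[0,0,0],"grip":0},
    {"linear":[0.008,0,0],"angular":[0,0,0],"grip":0},
  ],
)

```text
time_s: 22.13
eef_pos: [0.5336, -0.0385, 0.0424]
orientation: [[-0.118, 0.0, 0.993], [-0.993, 0.002, -0.118], [-0.002, -1.0, 0.0]]
force: [-2.3, 4.1, 5.5]
finger_gap: 0.0005
```

```bash
python3 - <<'E'
from h import *
c=eyes.capture("side");cv2.imwrite("pics/q2.png",cv2.resize(c["frame"][140:230,210:310],None,fx=6.5,fy=6.5,interpolation=cv2.INTER_CUBIC))
E
```

```text
(no output)
```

View pics/q2.png

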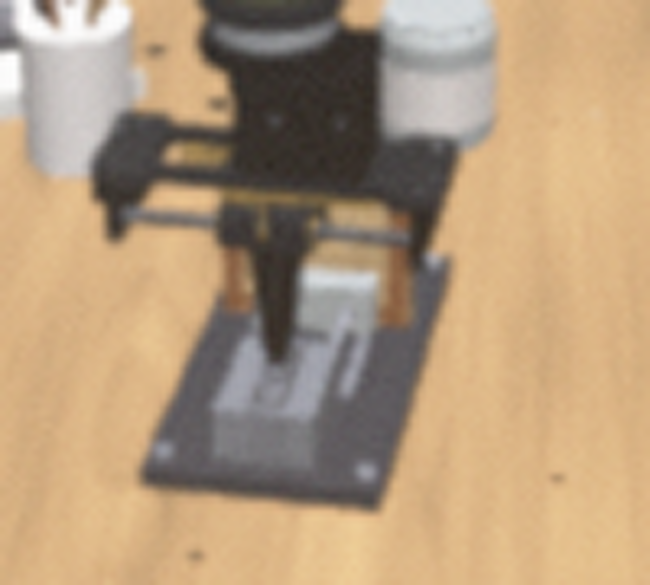

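Request:
drive_tool(
  commands=[
    {"linear":[0,-0.006,0],"angular":[0,0,0],"grip":0},
    {"linear":[-0.005,-0.008,0],"angular":[0,0,0],"grip":0},
    {"linear":[-0.012,-0.008,0],"angular":[0,0,0],"grip":0},
    {"linear":[-0.016,-0.008,0],"angular":[0,0,0],"grip":0},
    {"linear":[-0.016,-0.005,0],"angular":[0,0,0],"grip":0},
    {"linear":[-0.016,-0.003,0],"angular":[0,0,0],"grip":0},
    {"linear":[-0.016,-0.001,0],"angular":[0,0,0],"grip":0},
    {"linear":[-0.016,-0.001,0],"angular":[0,0,0],"grip":0},
  ],
)

```text
time_s: 22.85
eef_pos: [0.5349, -0.0233, 0.0425]
orientation: [[-0.117, -0.001, 0.993], [-0.993, 0.001, -0.117], [-0.0, -1.0, -0.001]]
force: [-1.8, 2.1, 3.1]
finger_gap: 0.0006
```

Request:
drive_tool(
  commands=[
    {"linear":[0,0.0005,0],"angular":[0,0,0],"grip":0},
    {"linear":[0,0.001,0],"angular":[0,0,0],"grip":0},
    {"linear":[0,0.001,0],"angular":[0,0,0],"grip":0},
    {"linear":[0,0.001,0],"angular":[0,0,0],"grip":0},
  ],
)

```text
time_s: 23.18
eef_pos: [0.535, -0.0234, 0.0424]
orientation: [[-0.118, -0.001, 0.993], [-0.993, 0.001, -0.118], [-0.001, -1.0, -0.001]]
force: [-4.6, 2.0, 9.7]
finger_gap: 0.0004
```

Request:
drive_tool(
  commands=[
    {"linear":[0.001,0,0],"angular":[0,0,0],"grip":0},
    {"linear":[0.002,0,0],"angular":[0,0,0],"grip":0},
    {"linear":[0.003,0,0],"angular":[0,0,0],"grip":0},
    {"linear":[0.004,0,0],"angular":[0,0,0],"grip":0},
    {"linear":[0.005,0,0],"angular":[0,0,0],"grip":0},
    {"linear":[0.006,0,0],"angular":[0,0,0],"grip":0},
    {"linear":[0.007,0,0],"angular":[0,0,0],"grip":0},
  ],
)

```text
time_s: 23.77
eef_pos: [0.5343, -0.0297, 0.0424]
orientation: [[-0.118, -0.001, 0.993], [-0.993, 0.002, -0.118], [-0.002, -1.0, -0.001]]
force: [-2.6, 4.2, 9.1]
finger_gap: 0.0005
```

Request:
drive_tool(
  commands=[
    {"linear":[0.001,0,0],"angular":[0,0,0],"grip":0},
    {"linear":[0.002,0,0],"angular":[0,0,0],"grip":0},
    {"linear":[0.003,0,0],"angular":[0,0,0],"grip":0},
    {"linear":[0.003,0,0],"angular":[0,0,0],"grip":0},
  ],
)

```text
time_s: 24.1
eef_pos: [0.5342, -0.0326, 0.0424]
orientation: [[-0.118, 0.0, 0.993], [-0.993, 0.002, -0.118], [-0.002, -1.0, -0.0]]
force: [-2.6, 5.2, 8.3]
finger_gap: 0.0006
```

```bash
python3 - <<'E'
from h import *
c=eyes.capture("side");cv2.imwrite("pics/r2.png",cv2.resize(c["frame"][140:230,210:310],None,fx=6.5,fy=6.5,interpolation=cv2.INTER_CUBIC))
E
```

```text
(no output)
```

View pics/r2.png

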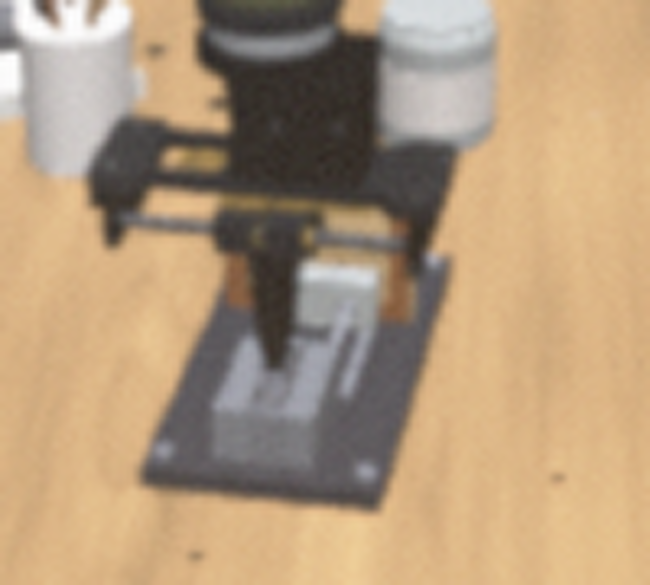

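Request:
drive_tool(
  commands=[
    {"linear":[0.001,0,0],"angular":[0,0,0],"grip":0},
    {"linear":[0.002,0,0],"angular":[0,0,0],"grip":0},
    {"linear":[0.003,0,0],"angular":[0,0,0],"grip":0},
    {"linear":[0.003,0,0],"angular":[0,0,0],"grip":0},
  ],
)

```text
time_s: 24.48
eef_pos: [0.5346, -0.0358, 0.0424]
orientation: [[-0.118, 0.002, 0.993], [-0.993, 0.002, -0.118], [-0.002, -1.0, 0.002]]
force: [-0.6, 4.0, 5.1]
finger_gap: 0.0006
```

Request:
drive_tool(
  commands=[
    {"linear":[0.001,0,0],"angular":[0,0,0],"grip":0},
    {"linear":[0.002,0,0],"angular":[0,0,0],"grip":0},
    {"linear":[0.003,0,0],"angular":[0,0,0],"grip":0},
    {"linear":[0.003,0,0],"angular":[0,0,0],"grip":0},
  ],
)

```text
time_s: 24.82
eef_pos: [0.5344, -0.0388, 0.0425]
orientation: [[-0.118, 0.002, 0.993], [-0.993, 0.002, -0.118], [-0.002, -1.0, 0.002]]
force: [-0.7, 2.9, 6.8]
finger_gap: 0.0009
```

```bash
python3 - <<'E'
from h import *
c=eyes.capture("side");cv2.imwrite("pics/s2.png",cv2.resize(c["frame"][140:230,210:310],None,fx=6.5,fy=6.5,interpolation=cv2.INTER_CUBIC))
E
```

```text
(no output)
```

View pics/s2.png

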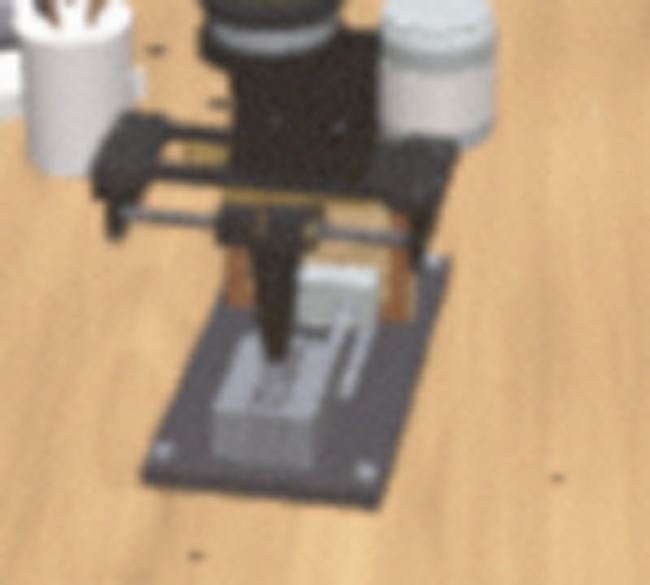

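Request:
drive_tool(
  commands=[
    {"linear":[0,-0.006,0],"angular":[0,0,0],"grip":0},
    {"linear":[-0.005,-0.008,0],"angular":[0,0,0],"grip":0},
    {"linear":[-0.012,-0.008,0],"angular":[0,0,0],"grip":0},
    {"linear":[-0.016,-0.008,0],"angular":[0,0,0],"grip":0},
    {"linear":[-0.016,-0.005,0],"angular":[0,0,0],"grip":0},
    {"linear":[-0.016,-0.003,0],"angular":[0,0,0],"grip":0},
    {"linear":[-0.016,-0.001,0],"angular":[0,0,0],"grip":0},
    {"linear":[-0.016,-0.001,0],"angular":[0,0,0],"grip":0},
  ],
)

```text
time_s: 25.53
eef_pos: [0.5348, -0.0234, 0.0425]
orientation: [[-0.117, -0.002, 0.993], [-0.993, 0.001, -0.117], [-0.0, -1.0, -0.002]]
force: [-1.6, 0.7, 4.8]
finger_gap: 0.0006
```

Request:
drive_tool(
  commands=[
    {"linear":[0,0.0005,0],"angular":[0,0,0],"grip":0},
    {"linear":[0,0.0012,0],"angular":[0,0,0],"grip":0},
    {"linear":[0,0.0012,0],"angular":[0,0,0],"grip":0},
    {"linear":[0,0.0012,0],"angular":[0,0,0],"grip":0},
  ],
)

```text
time_s: 25.87
eef_pos: [0.5349, -0.0234, 0.0424]
orientation: [[-0.118, -0.002, 0.993], [-0.993, 0.001, -0.118], [-0.0, -1.0, -0.002]]
force: [-4.3, 1.6, 10.4]
finger_gap: 0.0004
```

Request:
drive_tool(
  commands=[
    {"linear":[0.001,0,0],"angular":[0,0,0],"grip":0},
    {"linear":[0.002,0,0],"angular":[0,0,0],"grip":0},
    {"linear":[0.003,0,0],"angular":[0,0,0],"grip":0},
    {"linear":[0.004,0,0],"angular":[0,0,0],"grip":0},
    {"linear":[0.005,0,0],"angular":[0,0,0],"grip":0},
  ],
)

```text
time_s: 26.28
eef_pos: [0.5357, -0.0275, 0.0424]
orientation: [[-0.118, 0.002, 0.993], [-0.993, 0.002, -0.118], [-0.003, -1.0, 0.002]]
force: [0.3, 4.9, 6.6]
finger_gap: 0.0007
```

Request:
drive_tool(
  commands=[
    {"linear":[0.001,0,0],"angular":[0,0,0],"grip":0},
    {"linear":[0.002,0,0],"angular":[0,0,0],"grip":0},
    {"linear":[0.003,0,0],"angular":[0,0,0],"grip":0},
    {"linear":[0.004,0,0],"angular":[0,0,0],"grip":0},
    {"linear":[0.005,0,0],"angular":[0,0,0],"grip":0},
  ],
)

```text
time_s: 26.7
eef_pos: [0.5354, -0.0326, 0.0425]
orientation: [[-0.118, 0.003, 0.993], [-0.993, 0.002, -0.118], [-0.002, -1.0, 0.003]]
force: [0.6, 4.3, 6.3]
finger_gap: 0.0007
```

Request:
drive_tool(
  commands=[
    {"linear":[0,0.0005,0],"angular":[0,0,0],"grip":0},
    {"linear":[0,0.001,0],"angular":[0,0,0],"grip":0},
    {"linear":[0.001,0.001,0],"angular":[0,0,0],"grip":0},
    {"linear":[0.002,0.001,0],"angular":[0,0,0],"grip":0},
    {"linear":[0.003,0.001,0],"angular":[0,0,0],"grip":0},
    {"linear":[0.004,0.001,0],"angular":[0,0,0],"grip":0},
    {"linear":[0.005,0.001,0],"angular":[0,0,0],"grip":0},
  ],
)

```text
time_s: 27.28
eef_pos: [0.5355, -0.037, 0.0424]
orientation: [[-0.118, 0.004, 0.993], [-0.993, 0.003, -0.118], [-0.004, -1.0, 0.004]]
force: [0.4, 7.1, 9.3]
finger_gap: 0.0002
```

Request:
drive_tool(
  commands=[
    {"linear":[0,-0.01,0],"angular":[0,0,0],"grip":0},
    {"linear":[0,-0.04,0],"angular":[0,0,0],"grip":0},
    {"linear":[0,-0.08,0],"angular":[0,0,0],"grip":0},
    {"linear":[0,-0.12,0],"angular":[0,0,0],"grip":0},
    {"linear":[-0.03,-0.15,0],"angular":[0,0,0],"grip":0},
    {"linear":[-0.07,-0.15,0],"angular":[0,0,0],"grip":0},
    {"linear":[-0.1,-0.15,0],"angular":[0,0,0],"grip":0},
    {"linear":[-0.14,-0.15,0],"angular":[0,0,0],"grip":0},
  ],
)

```text
time_s: 27.95
eef_pos: [0.5502, 0.1007, 0.1914]
orientation: [[-0.119, 0.002, 0.993], [-0.993, -0.001, -0.119], [0.001, -1.0, 0.002]]
force: [1.1, -0.4, 0.4]
finger_gap: 0.0003
```

```bash
python3 - <<'E'
from h import *
import pickle
print(arm.get_state()["eef_pos"],arm.get_state()["time_s"])
c=eyes.capture("top");pickle.dump(c,open("t.pkl","wb"));cv2.imwrite("pics/t1.png",cv2.resize(c["frame"][165:235,230:335],None,fx=6,fy=6,interpolation=cv2.INTER_CUBIC))
c=eyes.capture("side");cv2.imwrite("pics/t2.png",cv2.resize(c["frame"][140:230,210:310],None,fx=6.5,fy=6.5,interpolation=cv2.INTER_CUBIC))
E
```

```text
[0.55022816 0.10067082 0.19141486] 27.95
```

View pics/t1.png

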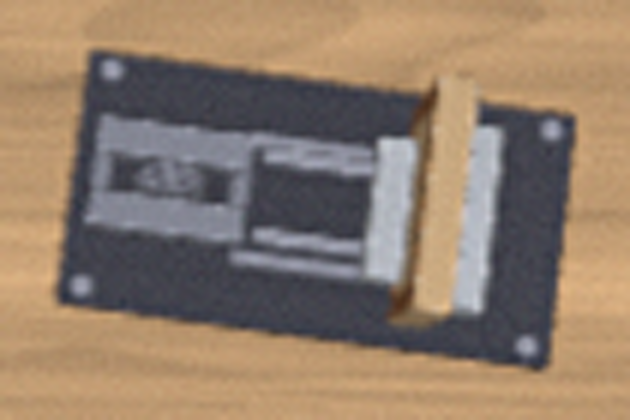

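View pics/t2.png

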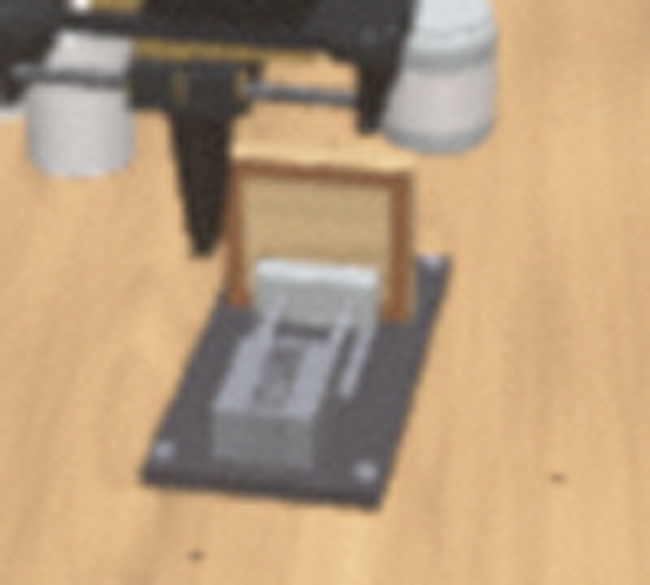

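```bash
python3 - <<'E'
from h import *
import pickle
c=pickle.load(open("t.pkl","rb"))
def cr(x,y): return ((x+.5)/6-.5+230,(y+.5)/6-.5+165)
O=np.array([.526,-.1045]);a=np.radians(-6.4);R=np.array([[np.cos(a),-np.sin(a)],[np.sin(a),np.cos(a)]])
Q=[]
for n,p,z in [("p",(438,75),.115),("p",(480,80),.115),("p",(452,320),.115),("p",(413,315),.115),("jawback",(379,135),.047),("jawback",(366,277),.047),("fence out",(503,128),.06),("fence out",(484,314),.06)]:
    q=R.T@(onz(c,cr(*p),z)[:2]-O);print(n,q.round(4))
    Q.append(q)
Q=np.array(Q[:4]);print(Q.mean(0)); d=Q[0]+Q[1]-Q[2]-Q[3];print(np.degrees(np.arctan2(d[1],d[0])))
E
```

```text
p [ 0.0548 -0.0396]
p [ 0.0551 -0.0592]
p [-0.0569 -0.0593]
p [-0.057  -0.0413]
jawback [ 0.0345 -0.0218]
jawback [-0.0356 -0.024 ]
fence out [ 0.0439 -0.0801]
fence out [-0.0471 -0.0814]
[-0.00098512 -0.04981617]
0.45835913788237903
```

Request:
drive_tool(
  commands=[
    {"linear":[0,0,0],"angular":[0,0,0],"grip":0},
    {"linear":[0,0,0],"angular":[0,0,0],"grip":0},
    {"linear":[0,0,0],"angular":[0,0,0],"grip":0},
  ],
)

```text
time_s: 28.3
eef_pos: [0.5497, 0.0994, 0.1899]
orientation: [[-0.119, -0.001, 0.993], [-0.993, -0.0, -0.119], [0.001, -1.0, -0.001]]
force: [0.2, -0.6, -0.2]
finger_gap: 0.0003
```

```bash
python3 - <<'E'
from h import *
print(arm.finish_job())
E
```

```text
the job is handed in; nothing more can be done
None
```

I stood the light wooden panel on the clamp bed between fence and jaw and let go of it. I then rolled the thumbwheel with the closed fingertips until the jaw stalled against the panel, and handed the job in at about 28 s. It took three strokes, the last finishing at about 9 N press and 7 N along the rim, which I took as the firm grip.

**Last checks (top and side views):**
- The panel is upright, and the measured centre is about (-1, -50) mm in clamp x, y.
- It is square to within about 0.5°.
- The jaw face, worked out from its back edge, coincides with the panel's back face, both at about -41 mm.
- The arm is clear, with force readings near zero. I did not move the black look-alike or the bystanders.

**What disagreed or was not measured:**
- The visible fingertips end about 14 mm behind the TCP, not 11 mm ahead as stated. The panel was therefore gripped only near its top edge, and the wheel made contact at a TCP height of about 42 mm.
- The camera measurements carry an error of roughly 1–2 mm: the bed length came out as 246 mm instead of 250.
- I could not measure the jaw's grip force directly; I inferred it from the stall and the tangential force.

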